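Load the rock scanner and start it

TASK

Set up the bench scanner: hang the reference saddle over the flat bar between the sample sledge and the scanner's housing, and press every polished rock block from the wooden tray fully home, flush with the sledge, filling the recesses from the one next to the control box with no gap. Turn the click knob to the number of blocks loaded (that many marks on from its long zero mark), and last of all, with everything in place, press the start button right down and let it come back up. Leave the other stones and tools where they are.

Things in the scene. Friction and masses are not known exactly. Their poses are not given: they have to be found in the camera images.
- scanner: bench-top rock scanner, fixed. Origin on the table under the middle of its row of four recesses. Its +x runs away from the robot towards its white housing, +y left. Aluminium sample sledge 125 (x) by 300 (y) mm, top 46 mm above the table; grey control box 130 by 100 by 45 mm high at its right, centred at x 65, y -215; bar behind the sledge at x 115; housing from x 235 to 375, 344 wide, 170 high
- recess1 (a point): centre of the mouth of recess 1, in the plane of the sledge's top (46 mm high); axes as the scanner's. Recess 1 is the one next to the control box, recess 4 the farthest from it (y -108 mm on the scanner). Each is 85 mm (x) by 53 mm (y) and 32 mm deep, sharp-edged, 1 small dot in front of it
- recess2 (a point): centre of the mouth of recess 2, in the plane of the sledge's top (46 mm high); axes as the scanner's. Recess 1 is the one next to the control box, recess 4 the farthest from it (y -36 mm on the scanner). Each is 85 mm (x) by 53 mm (y) and 32 mm deep, sharp-edged, 2 small dots in front of it
- recess3 (a point): centre of the mouth of recess 3, in the plane of the sledge's top (46 mm high); axes as the scanner's. Recess 1 is the one next to the control box, recess 4 the farthest from it (y +36 mm on the scanner). Each is 85 mm (x) by 53 mm (y) and 32 mm deep, sharp-edged, 3 small dots in front of it
- recess4 (a point): centre of the mouth of recess 4, in the plane of the sledge's top (46 mm high); axes as the scanner's. Recess 1 is the one next to the control box, recess 4 the farthest from it (y +108 mm on the scanner). Each is 85 mm (x) by 53 mm (y) and 32 mm deep, sharp-edged, 4 small dots in front of it
- bar_mid (a point): middle of the flat top face of the reference bar; axes as the scanner's. The bar runs along y, is 20 mm wide (x) and 16 mm thick, its top 96 mm above the table, with 268 mm clear between its posts, which stand 4 mm higher than it; 120 mm from its middle line to the housing, 52 mm to the sledge
- dial_grip (a point): point on the click knob's axis, 9 mm below the top of its grip bar. Black knob on the control box: disc 54 mm across, 8 mm thick, on a white dial plate; on it a grip bar 52 mm long, 14 mm wide, 32 mm high, its top 89 mm above the table. The bar's long axis is this point's x axis; its +x end, with the white line, is the pointer
- dial (a joint): angle of the click knob, rad, growing clockwise seen from above. 9 click positions 30 degrees (0.5236 rad) apart: 0 at the long mark, 1 to 8 at short marks. The long mark lies 120 degrees counter-clockwise of the scanner's +x, mark 4 at +x. Stops at 0 and 8. A click takes about 0.1 N m; let go between two, it snaps to the nearer. Starts at 6, 7 or 8
- start_top (a point): middle of the top face of the white start button, 26 mm across, on the control box in front of the knob; pressed straight down
- start (a joint): travel of the start button, 0 up to 0.006 m fully down; springs back by itself; about 5 N holds it fully down
- reference_lug (a point): middle of the grip lug of the black reference saddle (160 g): an inverted U 46 mm wide (x), 90 long (y), open below and at the ends, inside 36 mm wide and 50 deep; a white and a grey tile on its top (56 mm up), between them the lug, 40 (x) by 14 (y), 32 mm high. This point is 72 mm above the bottom edges. Starts standing on the table, front right; hangs either way round
- reference_seat (a point): middle of the inner roof of the reference saddle, which rests on the top of the bar when it is hung; x across the saddle, y along it
- block1_mid (a point): centre of polished rock block 1: dark green stone, 80 mm (x) by 50 mm (y) by 32 mm high, 340 g, polished face up (z). All blocks are alike; any fits any recess, length along the scanner's x, either way round. Heavy: held only near its top it can swing askew in the fingers. Two to four are there; an absent one reads None. They start on the foam of the low wooden tray
- block2_mid (a point): centre of polished rock block 2: dark green stone, 80 mm (x) by 50 mm (y) by 32 mm high, 340 g, polished face up (z). All blocks are alike; any fits any recess, length along the scanner's x, either way round. Heavy: held only near its top it can swing askew in the fingers. Two to four are there; an absent one reads None. They start on the foam of the low wooden tray
- block3_mid (a point): centre of polished rock block 3: dark green stone, 80 mm (x) by 50 mm (y) by 32 mm high, 340 g, polished face up (z). All blocks are alike; any fits any recess, length along the scanner's x, either way round. Heavy: held only near its top it can swing askew in the fingers. Two to four are there; an absent one reads None. They start on the foam of the low wooden tray
- block4_mid (a point): centre of polished rock block 4: dark green stone, 80 mm (x) by 50 mm (y) by 32 mm high, 340 g, polished face up (z). All blocks are alike; any fits any recess, length along the scanner's x, either way round. Heavy: held only near its top it can swing askew in the fingers. Two to four are there; an absent one reads None. They start on the foam of the low wooden tray
- tray: wooden specimen tray, fixed, 280 by 280 mm outside, rim 12 mm wide and 22 mm high; origin on the table under its middle; foam top 8 mm above the table, rim 14 mm above the foam
- rough_stone: rough grey stone about 64 by 40 by 29 mm in the middle of the tray, no part of the job: leave it. Origin under its middle
- ore_lump: rough brown lump about 85 mm across, 52 mm high, on the table right of the control box: leave it. Origin under its middle
- brush: specimen brush, 140 mm long, lying along its x on the table in front of the sledge: leave it
- loupe: round magnifier 60 mm across with a 95 mm handle towards its -x, 12 mm high, lying in front of the sledge: leave it
- fossil: buff stone about 66 mm long in a small white card tray (110 by 85 by 35 mm) at the back right: leave it
Mind the look-alikes: they are no part of the job. What is shaped like the part that bears block1_mid but red is not meant.

How it is judged:
By the outcome, as a careful person would: the job done as asked, in the order asked, and still so for the second after the job is handed in, with the robot touching nothing.
Of block1, block2, block3, block4 only 2 to 4 are there at a start; the rules pass over those that are not, and their reading is None.
At some moment in a run one of block1, block2, block3, block4 may be knocked a few centimetres aside while the robot is not near it.
It also fails if it takes over 210 s, if anything falls off the work surface, if the arm or the gripper's body presses on something with over 40 N, if the wrist force passes 120 N, or if a joint passes its speed limit or range.

ROBOT

A 6-joint arm with a two-finger parallel gripper is mounted at the origin on the work surface. World frame = base frame: x ahead of the robot, y to its left, z up, the work surface at z = 0. Lengths are in mm, angles in rad, forces in N, time in s.
With the tool pointing down it reaches from about 300 to 775 mm from the base axis. Payload 14.6 kg.
Tool frame: the origin (TCP) lies at the very end of the fingers, on their centre line; the grasp point (between the pads) lies 19 mm behind it; z points along the fingers, y is the line along which they close (so a half turn about z gives the same grasp; the last joint's range is limited). The gripper opens to 94 mm and grips with 3 to 60 N. Pads are 16 mm wide; open, the fingers measure 119 mm over their backs; the gripper's body (75 mm by 177 mm) begins 78 mm behind the grasp point.
Start: joints at [1.277, 0.3, 1.521, -0, 1.321, -0.067], TCP at [123.671, 535.905, 205.446] pointing down, gripper open.
Joint ranges: [-3.03, 3.03], [-0.79, 2.21], [0.23, 2.52], [-1.04, 4.18], [0, 3.07], [-2.55, 2.55]. Speed limits (rad/s): [2.22, 2.22, 2.57, 3.14, 3.14, 3.14].

INTERFACE

Orientations are given as [roll, pitch, yaw] about the fixed x, y, z axes, in that order (R = Rz(yaw) Ry(pitch) Rx(roll)).
In Python, from cell import manip, camera, get_calibration gives the robot as it stands.
- The arm moves only by the tool arm_command, never from a script. Its argument "targets" is a list of rows, each an object of numbers: "hand": the opening, from -1 (shut) to 1 (fully open), so that 0 is half open; "x", "y", "z": the shift along the tool's x, y, z in m; "yaw": the turn about the tool's z in rad. In form: [{"hand": .., "x": .., "y": .., "z": .., "yaw": ..}, ...]. A call has 1 to 10 rows; each row shifts and turns the commanded pose from where the row before left it, along the tool's axes as they then stand; what a row does not reach is not made up. A row lasts 1/10 s, in which the tool goes at most 50 mm and 8.59 degrees, less where a joint would pass 70% of its speed; a pose out of reach is approached as far as the arm can. A call is refused whole if a number of a shift passes 0.05 or a number of a turn 0.15, either way. A call with a gripper value outside its range is refused whole. The fingers move at their own pace and stop on an object; "newtons" is the grip in N (left out, the last holds). Time passes only in rows, so rows that do not move let the fingers close. It gives the time, the measured TCP pose, the force, the opening and the grip force at its end, in the units of the state.
- manip.read_state(): the state, without advancing time (a new reading comes with each control period).
- camera(name): name is "scene" or "top" or "wrist"; returns the picture (480x640x3 uint8, red, green, blue); there is no depth.
- get_calibration(name): a dict with "K" (3x3 intrinsics, pixels), "dist_coeffs" ([k1, k2, p1, p2, k3] as OpenCV has them; the pictures are not rectified), "cam_to_world" (4x4, takes a point from camera to world coordinates). Camera axes: x right, y up, looking along -z (the intrinsics and any distortion apply to the point x, -y, -z); pixel columns grow to the right and rows downward; lengths in mm; the calibration is good to about 2 mm. A picture is of the moment at which its call begins: read the wrist's pose just before it. get_calibration takes no time and is no camera call; for the wrist camera it gives the pose at the moment of the call.
- manip.sign_off(): hands the job in; it is judged then, once.
The state is a dict: "clock": time; "joints": joint angles; "qd": joint speeds; "effort": joint torques, N m; "eef_pos": TCP position; "eef_rot": TCP orientation; "wrist_force": force on the tool from outside, world axes, zero at the start; "moment": the same for the moment, N m; "finger_gap": finger opening in mm; "finger_force": force on a finger pad.
Only numpy, scipy, OpenCV 4.12 (cv2) and the standard library are available. Lean on these libraries where they do the work, as an engineer would, in place of code of your own. Each camera call takes 0.05 s, during which the arm holds its last target. There are 200 camera calls.

## Working session

There is one attempt and no reset: what is moved stays moved. The work goes in short steps, Python scripts to look and compute and a tool call to move; the robot and the scene stay as the last step left them, time stands still between calls to the robot, and variables do not carry over. Pictures are saved under pics/ and viewed, at most 14 in all, crops included, and the job is handed in when it is done.

Besides the shell and the picture viewer there is one more tool, called after "Request:" in YAML: its name, and indented under it one key for each argument. arm_command: Moves the arm, as the interface text tells. Its arguments: {"type":"object","properties":{"targets":{"type":"array"},"newtons":{"type":"number"}},"required":["targets"]}

```bash
ls; mkdir -p pics
python3 - <<'E'
from cell import manip, camera, get_calibration
import cv2,numpy as np
s=manip.read_state();print(s)
for n in("scene","top","wrist"):
    c=get_calibration(n);print(n,np.round(c["K"],1).tolist(),c["dist_coeffs"],np.round(c["cam_to_world"],3).tolist())
    cv2.imwrite(f"pics/{n}0.png",camera(n)[:,:,::-1])
E
```

```text
pics
{'clock': 0.0, 'joints': array([ 1.27738794e+00,  3.00508118e-01,  1.52159357e+00, -3.13689478e-05,
        1.32066491e+00, -6.65998550e-02]), 'qd': array([-2.24606779e-03,  1.05621243e-04, -4.97513586e-04,  7.56277537e-04,
       -1.93251506e-05, -1.59687496e-05]), 'effort': array([-1.95786786e-03, -5.31796038e+01, -3.52743423e+01,  7.07262894e-02,
        2.41380930e-02, -2.01233240e-05]), 'eef_pos': array([123.61334004, 535.66192761, 204.86073327]), 'eef_rot': array([-3.14041929e+00, -4.78102207e-05,  2.91479187e+00]), 'wrist_force': array([ 0.10292789,  0.15617008, -0.7641168 ]), 'moment': array([ 0.02557569, -0.01579387,  0.03298622]), 'finger_force': 0.0, 'finger_gap': 93.91571069346973}
scene [[472.1, 0.0, 318.8], [0.0, 472.1, 245.1], [0.0, 0.0, 1.0]] [0.00384343 0.         0.         0.         0.        ] [[-0.463, -0.763, 0.451, 886.374], [0.886, -0.395, 0.241, 189.098], [-0.006, 0.511, 0.859, 965.613], [0.0, 0.0, 0.0, 1.0]]
top [[482.6, 0.0, 324.3], [0.0, 482.6, 237.5], [0.0, 0.0, 1.0]] [-0.038091  0.        0.        0.        0.      ] [[-0.028, 0.986, -0.166, 228.125], [-1.0, -0.03, -0.005, -43.054], [-0.009, 0.166, 0.986, 1190.468], [0.0, 0.0, 0.0, 1.0]]
wrist [[403.5, 0.0, 322.2], [0.0, 403.5, 239.5], [0.0, 0.0, 1.0]] [-0.06502852  0.          0.          0.          0.        ] [[0.224, -0.934, -0.279, 43.047], [0.974, 0.215, 0.065, 554.936], [-0.0, -0.286, 0.958, 383.804], [0.0, 0.0, 0.0, 1.0]]
```

View pics/top0.png

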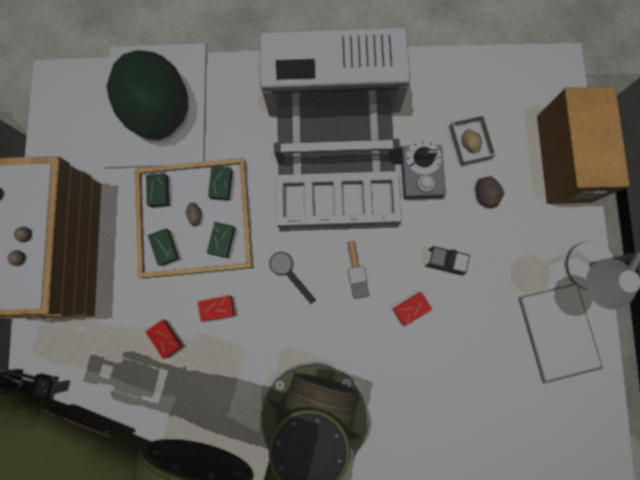

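View pics/scene0.png

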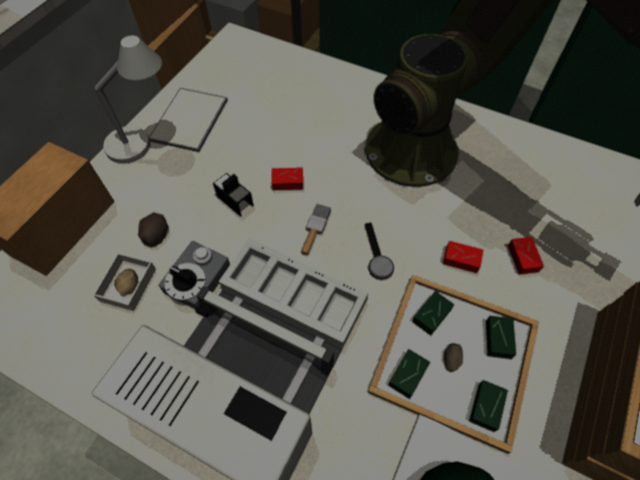

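Top view: four green blocks at (158,190), (220,183), (163,247) and (221,240), all in the tray. Look-alikes are three red blocks at (216,308), (164,339) and (412,308), the rough stone at (194,214) and the big green object at (148,95). The saddle is at (448,260), the knob at (424,155), the button at (426,183), and the recesses run along row 200. I choose the four green blocks inside the tray, so N=4.

```bash
cat > h.py <<'E'
from cell import manip, camera, get_calibration
import cv2,numpy as np
from scipy.spatial.transform import Rotation as Rn
def ray2plane(c,px,z):
    px=np.asarray(px,float).reshape(-1,1,2)
    u=cv2.undistortPoints(px,np.array(c["K"]),np.array(c["dist_coeffs"])).reshape(-1,2)
    T=np.array(c["cam_to_world"]);d=np.c_[u[:,0],-u[:,1],-np.ones(len(u))]@T[:3,:3].T
    o=T[:3,3];return o+d*((z-o[2])/d[:,2])[:,None]
def project(c,P):
    T=np.linalg.inv(np.array(c["cam_to_world"]));p=np.atleast_2d(P)@T[:3,:3].T+T[:3,3]
    p=p*[1,-1,-1]
    return cv2.projectPoints(p,np.zeros(3),np.zeros(3),np.array(c["K"]),np.array(c["dist_coeffs"]))[0].reshape(-1,2)
def rects(img,lo,hi,amin=150):
    m=cv2.inRange(cv2.cvtColor(img,cv2.COLOR_RGB2HSV),lo,hi)
    m=cv2.morphologyEx(m,cv2.MORPH_CLOSE,np.ones((5,5),np.uint8))
    return [c for c in cv2.findContours(m,0,1)[0] if cv2.contourArea(c)>amin]
def pose(c,cnt,z):
    """centre, long-axis yaw, sizes of a contour cast on plane z"""
    P=ray2plane(c,cnt.reshape(-1,2),z)[:,:2].astype(np.float32)
    (x,y),(w,h),a=cv2.minAreaRect(P)
    a=np.radians(a)+(0 if w>h else np.pi/2)
    return round(x,1),round(y,1),round((a+np.pi/2)%np.pi-np.pi/2,3),round(max(w,h),1),round(min(w,h),1)
def delta(x,y,z,yaw=None):
    """tool-axis shifts (m) and tool yaw from now to the target; yaw = direction of tool y (mod pi)"""
    s=manip.read_state();R=Rn.from_euler("xyz",s["eef_rot"]).as_matrix()
    d=R.T@(np.array([x,y,z])-s["eef_pos"])/1000
    ty=np.arctan2(R[1,1],R[0,1]);t=0
    if yaw is not None: t=-((yaw-ty+np.pi/2)%np.pi-np.pi/2)
    print("shift",np.round(d,4),"turn",np.round(t,3),"| now",np.round(s["eef_pos"],1),"tool y dir",round(ty,3),"j6",round(s["joints"][5],3),"t",round(s["clock"],1))
E
python3 - <<'E'
from h import *
I=cv2.imread("pics/top0.png")[:,:,::-1];c=get_calibration("top")
for k in rects(I,(40,60,20),(90,255,255)): print("green",k.reshape(-1,2).mean(0).round(),pose(c,k,40))
for n,p,z in [("saddle",(448,260),72),("knob",(424,155),80),("button",(426,183),57),("rec1",(383,198),46),("rec4",(294,198),46),("barL",(277,147),96),("barR",(398,149),96),("tray",(194,217),15)]:
    print(n,ray2plane(c,p,z).round()[0])
E
```

```text
green [162. 246.] (412.2, 356.2, np.float64(0.346), 75.3, 45.2)
green [220. 239.] (425.4, 214.6, np.float64(-0.241), 74.1, 44.8)
green [156. 189.] (555.7, 376.1, np.float64(0.036), 74.8, 45.2)
green [219. 182.] (570.7, 217.7, np.float64(-0.091), 78.3, 43.9)
green [145.  93.] (819.0, 416.1, np.float64(0.353), 235.5, 174.3)
saddle [ 355. -325.   72.]
knob [ 609. -283.   80.]
button [ 546. -288.   57.]
rec1 [ 514. -184.   46.]
rec4 [521.  33.  46.]
barL [635.  68.  96.]
barR [ 620. -219.   96.]
tray [488. 287.  15.]
```

Request:
arm_command:
  targets:
    - {"hand": 1,"x": -0.027,"y": -0.0264}
    - {"x": -0.027,"y": -0.0264}
    - {"x": -0.027,"y": -0.0264}
    - {"x": -0.027,"y": -0.0264}
    - {"x": -0.027,"y": -0.0264}
    - {"x": -0.027,"y": -0.0264}
    - {"x": -0.027,"y": -0.0264}
    - {"x": -0.027,"y": -0.0264}
    - {"x": -0.027,"y": -0.0264}
    - {"x": -0.027,"y": -0.0264}

```text
schema error: expected keys hand, x, y, z, yaw
```

Request:
arm_command:
  targets:
    - {"hand": 1,"x": -0.027,"y": -0.0264}
    - {"x": -0.027,"y": -0.0264}
    - {"x": -0.027,"y": -0.0264}
    - {"x": -0.027,"y": -0.0264}
    - {"x": -0.027,"y": -0.0264}
    - {"x": -0.027,"y": -0.0264}
    - {"x": -0.027,"y": -0.0264}
    - {"x": -0.027,"y": -0.0264}
    - {"x": -0.027,"y": -0.0264}
    - {"x": -0.027,"y": -0.0264}

```text
schema error: expected keys hand, x, y, z, yaw
```

Request:
arm_command:
  targets:
    - {"hand": 1,"yaw": -0.13}
    - {"hand": 1,"yaw": -0.13}
    - {"hand": 1}
    - {"hand": 1}

```text
schema error: expected keys hand, x, y, z, yaw
```

Run:
```python
from h import *
delta(530,-100,205,1.604)
c=get_calibration("wrist");I=camera("wrist");cv2.imwrite("pics/w1.png",I[:,:,::-1])
np.save("w1.npy",c,allow_pickle=True)
```

```text
shift [-5.389e-01 -5.281e-01  5.000e-04] turn -0.26 | now [123.6 535.7 205. ] tool y dir 1.344 j6 -0.067 t 0.1
```

View pics/w1.png

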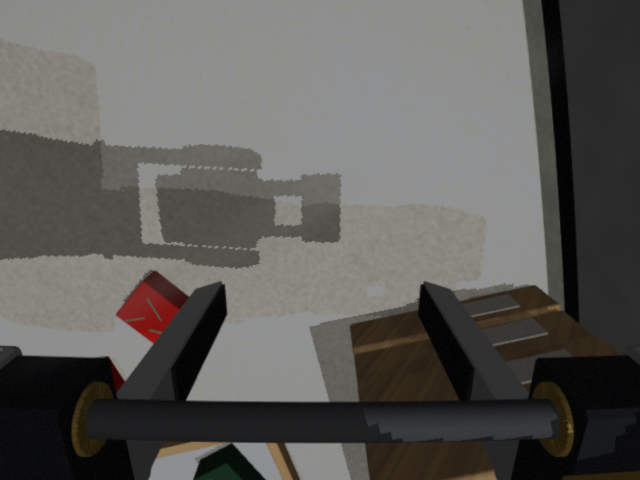

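The image is still at the start pose, because the moves were refused for missing keys. It shows the table, a red block at (155,305) and the fingertips at about (215,285) and (430,285). I'm re-sending with all keys.

Request:
arm_command:
  targets:
    - {"hand": 1,"x": -0.028,"y": -0.026,"z": 0,"yaw": 0}
    - {"hand": 1,"x": -0.028,"y": -0.026,"z": 0,"yaw": 0}
    - {"hand": 1,"x": -0.028,"y": -0.026,"z": 0,"yaw": 0}
    - {"hand": 1,"x": -0.028,"y": -0.026,"z": 0,"yaw": 0}
    - {"hand": 1,"x": -0.028,"y": -0.026,"z": 0,"yaw": 0}
    - {"hand": 1,"x": -0.028,"y": -0.026,"z": 0,"yaw": 0}
    - {"hand": 1,"x": -0.028,"y": -0.026,"z": 0,"yaw": 0}
    - {"hand": 1,"x": -0.028,"y": -0.026,"z": 0,"yaw": 0}
    - {"hand": 1,"x": -0.028,"y": -0.026,"z": 0,"yaw": 0}
    - {"hand": 1,"x": -0.028,"y": -0.026,"z": 0,"yaw": 0}

```text
clock: 1.2
eef_pos: [338.6, 218.2, 205.5]
eef_rot: [3.141, 0.0, 2.915]
wrist_force: [1.5, 1.2, 0.2]
finger_gap: 93.4
finger_force: 0.0
```

Request:
arm_command:
  targets:
    - {"hand": 1,"x": -0.028,"y": -0.026,"z": 0,"yaw": 0}
    - {"hand": 1,"x": -0.028,"y": -0.026,"z": 0,"yaw": 0}
    - {"hand": 1,"x": -0.028,"y": -0.026,"z": 0,"yaw": 0}
    - {"hand": 1,"x": -0.028,"y": -0.026,"z": 0,"yaw": 0}
    - {"hand": 1,"x": -0.028,"y": -0.026,"z": 0,"yaw": 0}
    - {"hand": 1,"x": -0.028,"y": -0.026,"z": 0,"yaw": 0}
    - {"hand": 1,"x": -0.028,"y": -0.026,"z": 0,"yaw": 0}
    - {"hand": 1,"x": -0.028,"y": -0.026,"z": 0,"yaw": 0}
    - {"hand": 1,"x": -0.028,"y": -0.026,"z": 0,"yaw": 0}
    - {"hand": 1,"x": -0.028,"y": -0.026,"z": 0,"yaw": 0}

```text
clock: 2.2
eef_pos: [553.0, -98.2, 205.3]
eef_rot: [3.142, -0.0, 2.915]
wrist_force: [0.3, 1.0, 0.3]
finger_gap: 94.0
finger_force: 0.0
```

Request:
arm_command:
  targets:
    - {"hand": 1,"x": 0,"y": 0,"z": 0,"yaw": -0.13}
    - {"hand": 1,"x": 0,"y": 0,"z": 0,"yaw": -0.13}
    - {"hand": 1,"x": 0,"y": 0,"z": 0,"yaw": 0}
    - {"hand": 1,"x": 0,"y": 0,"z": 0,"yaw": 0}

```text
clock: 2.6
eef_pos: [552.3, -96.6, 205.4]
eef_rot: [3.142, -0.0, -3.112]
wrist_force: [0.2, -0.0, 0.3]
finger_gap: 93.6
finger_force: 0.0
```

Run:
```python
from h import *
import pickle
delta(550,-95,205,1.604)
c=get_calibration("wrist");I=camera("wrist");cv2.imwrite("pics/w2.png",I[:,:,::-1])
pickle.dump(c,open("w2.pkl","wb"))
```

```text
shift [0.0023 0.0017 0.0004] turn -0.004 | now [552.3 -96.6 205.4] tool y dir 1.6 j6 -1.839 t 2.6
```

View pics/w2.png

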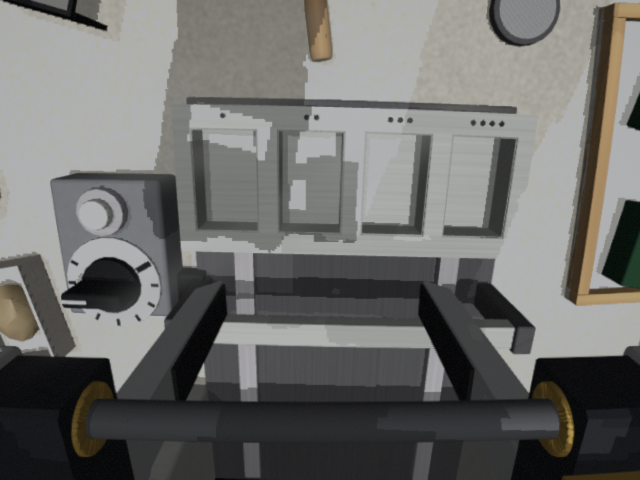

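The wrist view shows the sledge with four empty recesses. The 1-dot recess is leftmost at (225,180), beside the control box. The knob pointer (white line) is at the left, around (75,297), with the long mark at (143,267). The bar is at row 330 and the button at (95,211).

Run:
```python
from h import *
I=cv2.imread("pics/w2.png")
J=cv2.resize(I[95:265,170:540],None,fx=2.16,fy=2.16,interpolation=cv2.INTER_CUBIC)
J=cv2.convertScaleAbs(J,alpha=1.4)
cv2.imwrite("pics/w2c.png",J)
```

```text
(no output)
```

View pics/w2c.png

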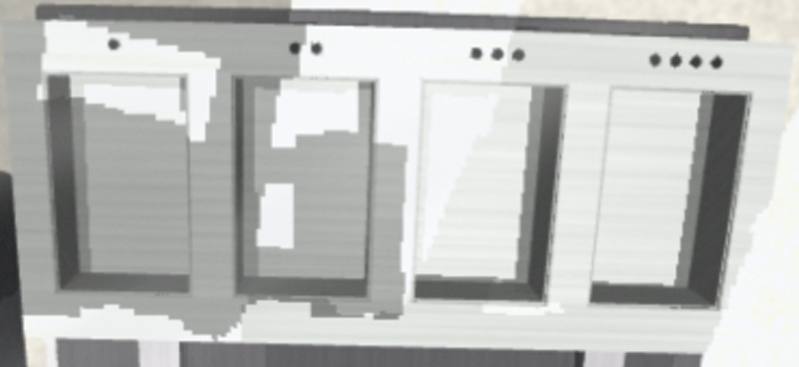

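```bash
cat > fit.py <<'E'
from h import *
def rigid(S,W):
    S=np.array(S,float);W=np.array(W,float);a=S-S.mean(0);b=W-W.mean(0)
    th=np.arctan2((a[:,0]*b[:,1]-a[:,1]*b[:,0]).sum(),(a*b).sum())
    R=np.array([[np.cos(th),-np.sin(th)],[np.sin(th),np.cos(th)]]);t=W.mean(0)-R@S.mean(0)
    return th,R,t,np.abs(S@R.T+t-W).max(0),np.sqrt((b**2).sum()/(a**2).sum())
E
python3 - <<'E'
from fit import *
import pickle
c=pickle.load(open("w2.pkl","rb"))
q=np.array([[47,74],[188,75],[58,292],[189,294],[233,76],[378,80],[236,296],[367,298],[423,82],[566,86],[414,300],[547,302],[611,89],[752,93],[589,304],[719,308]])/2.16+[170,95]
S=[(x,y0+y) for y0 in(-108,-36,36,108) for x in(-42.5,42.5) for y in(-26.5,26.5)]
W=ray2plane(c,q,46)[:,:2]
th,R,t,e,s=rigid(S,W);print("scanner yaw",th,"origin",t,"resid",e,"scale",s)
np.save("scan.npy",[th,*t])
for n,p in dict(bar=(115,0),barL=(115,134),barR=(115,-134)).items(): print(n,(R@p+t).round(1),project(c,[*(R@p+t),96]).round())
inv=lambda px,z:(R.T@(ray2plane(c,px,z)[0,:2]-t)).round(1)
print("button scanner",inv((94.5,211),57),"bar front edge",inv((330,345),96),inv((330,323),96))
I=cv2.imread("pics/w2.png");c1=get_calibration("top")
print("top check R1..4",project(c1,[[*(R@(0,y)+t),46] for y in(-108,108)]).round(1))
E
```

```text
scanner yaw 0.004805663392172178 origin [521.5526943  -70.90762374] resid [0.5982302  1.37530828] scale 1.0011366065420617
bar [636.6 -70.4] [[351. 337.]]
barL [635.9  63.6] [[514. 339.]]
barR [ 637.2 -204.4] [[186. 332.]]
button scanner [  25.2 -218.4] bar front edge [123.2 -16.8] [103.2 -17.4]
top check R1..4 [[381.  195. ]
 [292.5 198.1]]
```

Request:
arm_command:
  targets:
    - {"hand": 1,"x": 0.023,"y": -0.027,"z": 0,"yaw": 0}
    - {"hand": 1,"x": 0.023,"y": -0.027,"z": 0,"yaw": 0}
    - {"hand": 1,"x": 0.023,"y": -0.027,"z": 0,"yaw": 0}
    - {"hand": 1,"x": 0.023,"y": -0.027,"z": 0,"yaw": 0}
    - {"hand": 1,"x": 0.023,"y": -0.027,"z": 0,"yaw": 0}
    - {"hand": 1,"x": 0.023,"y": -0.027,"z": 0,"yaw": 0}
    - {"hand": 1,"x": 0.023,"y": -0.027,"z": 0,"yaw": 0}
    - {"hand": 1,"x": 0.023,"y": -0.027,"z": 0,"yaw": 0}

```text
clock: 3.45
eef_pos: [374.7, -319.5, 205.7]
eef_rot: [-3.141, 0.0, -3.111]
wrist_force: [1.0, -0.4, -0.0]
finger_gap: 94.2
finger_force: 0.0
```

Request:
arm_command:
  targets:
    - {"hand": 1,"x": 0,"y": 0,"z": 0,"yaw": 0.1}
    - {"hand": 1,"x": 0,"y": 0,"z": 0,"yaw": 0.1}
    - {"hand": 1,"x": 0,"y": 0,"z": 0,"yaw": 0.1}
    - {"hand": 1,"x": 0,"y": 0,"z": 0,"yaw": 0}
    - {"hand": 1,"x": 0,"y": 0,"z": 0,"yaw": 0}

```text
clock: 3.95
eef_pos: [375.8, -318.6, 205.5]
eef_rot: [-3.142, 0.0, 2.877]
wrist_force: [-0.2, 1.0, 0.1]
finger_gap: 94.0
finger_force: 0.0
```

Run:
```python
from h import *
import pickle
delta(355,-325,205,1.287)
c=get_calibration("wrist");I=camera("wrist")
pickle.dump((c,I),open("w3.pkl","wb"))
p=project(c,[355,-325,72])[0].round().astype(int);print(p)
x0=max(0,min(p[0]-120,400));y0=max(0,min(p[1]-90,300));print(x0,y0)
cv2.imwrite("pics/w3c.png",cv2.resize(cv2.convertScaleAbs(I[y0:y0+180,x0:x0+240,::-1],alpha=1.4),None,fx=3.2,fy=3.2,interpolation=cv2.INTER_CUBIC))
```

```text
shift [ 0.0183 -0.0117  0.0005] turn 0.019 | now [ 375.8 -318.6  205.5] tool y dir 1.306 j6 -2.083 t 4.0
[307 205]
187 115
```

View pics/w3c.png

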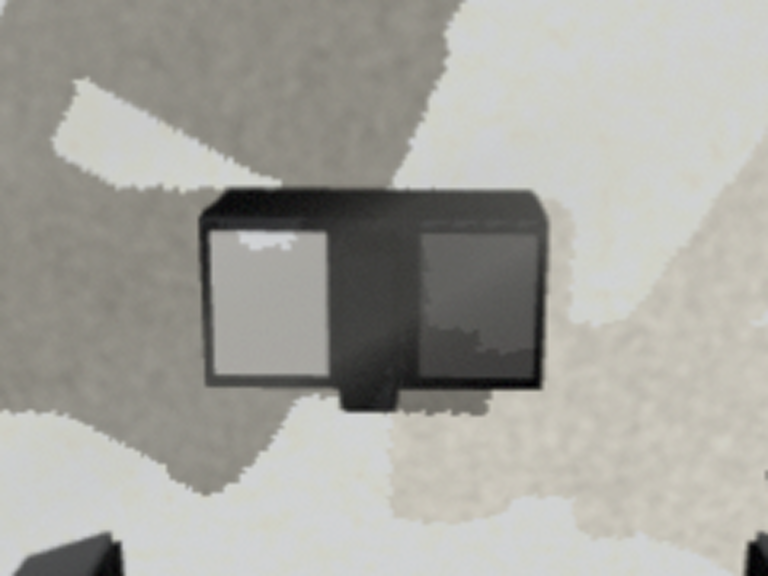

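The crop shows the saddle, white tile left and grey tile right, with top-face corners at (201,220), (546,219), (542,387) and (207,385). The lug between the tiles is at about (370,300).

Run:
```python
from fit import *
import pickle
c,I=pickle.load(open("w3.pkl","rb"))
q=np.array([(201,220),(546,219),(207,385),(542,387)])/3.2+[187,115]
W=ray2plane(c,q,56)[:,:2]
S=[(x,y) for x in(-23,23) for y in(-45,45)]
th,R,t,e,s=rigid(S,W);print(th,t,e,s)
delta(*t,120,th+np.pi/2)
```

```text
-0.267649663162866 [ 361.86938398 -329.95930884] [1.30949054 0.98115683] 0.9788547145487074
shift [ 0.0104 -0.0146  0.0855] turn 0.003 | now [ 375.7 -318.5  205.5] tool y dir 1.306 j6 -2.084 t 4.0
```

Request:
arm_command:
  targets:
    - {"hand": 1,"x": 0.0104,"y": -0.0146,"z": 0.02,"yaw": 0}
    - {"hand": 0,"x": 0,"y": 0,"z": 0.04,"yaw": 0}
    - {"hand": 0,"x": 0,"y": 0,"z": 0.04,"yaw": 0}
    - {"hand": 0,"x": 0,"y": 0,"z": 0.03,"yaw": 0}
    - {"hand": 0,"x": 0,"y": 0,"z": 0.013,"yaw": 0}
    - {"hand": 0,"x": 0,"y": 0,"z": 0,"yaw": 0}

```text
clock: 4.6
eef_pos: [361.5, -329.6, 61.5]
eef_rot: [3.14, -0.002, 2.876]
wrist_force: [0.7, -0.4, 0.9]
finger_gap: 57.4
finger_force: 0.0
```

Request:
arm_command:
  targets:
    - {"hand": -1,"x": 0,"y": 0,"z": 0,"yaw": 0}
    - {"hand": -1,"x": 0,"y": 0,"z": 0,"yaw": 0}
    - {"hand": -1,"x": 0,"y": 0,"z": 0,"yaw": 0}
    - {"hand": -1,"x": 0,"y": 0,"z": 0,"yaw": 0}
    - {"hand": -1,"x": 0,"y": 0,"z": 0,"yaw": 0}
    - {"hand": -1,"x": 0,"y": 0,"z": 0,"yaw": 0}
    - {"hand": -1,"x": 0,"y": 0,"z": 0,"yaw": 0}
    - {"hand": -1,"x": 0,"y": 0,"z": 0,"yaw": 0}
  newtons: 30

```text
clock: 5.4
eef_pos: [361.8, -330.1, 62.5]
eef_rot: [-3.142, -0.0, 2.875]
wrist_force: [0.0, -0.0, 0.8]
finger_gap: 13.6
finger_force: 30.0
```

Request:
arm_command:
  targets:
    - {"hand": -1,"x": 0,"y": 0,"z": -0.03,"yaw": 0}
    - {"hand": -1,"x": 0,"y": 0,"z": -0.04,"yaw": 0}
    - {"hand": -1,"x": 0,"y": 0,"z": -0.04,"yaw": 0}
    - {"hand": -1,"x": 0,"y": 0,"z": -0.03,"yaw": 0}
    - {"hand": -1,"x": 0,"y": 0,"z": 0,"yaw": -0.09}
    - {"hand": -1,"x": 0,"y": 0,"z": 0,"yaw": -0.09}
    - {"hand": -1,"x": 0,"y": 0,"z": 0,"yaw": -0.09}
    - {"hand": -1,"x": 0,"y": 0,"z": 0,"yaw": 0}
    - {"hand": -1,"x": 0,"y": 0,"z": 0,"yaw": 0}

```text
clock: 6.3
eef_pos: [361.7, -329.9, 202.3]
eef_rot: [3.141, -0.0, -3.141]
wrist_force: [-0.3, 0.3, -1.1]
finger_gap: 14.1
finger_force: 30.0
```

Run:
```python
from h import *
import pickle
delta(636.6,-70.4,205,1.576)
c=get_calibration("wrist");I=camera("wrist")
pickle.dump((c,I),open("w4.pkl","wb"))
cv2.imwrite("pics/w4.png",cv2.convertScaleAbs(I[:,:,::-1],alpha=1.4))
```

```text
shift [-0.275   0.2594 -0.0027] turn -0.005 | now [ 361.7 -329.9  202.3] tool y dir 1.571 j6 -2.386 t 6.3
```

View pics/w4.png

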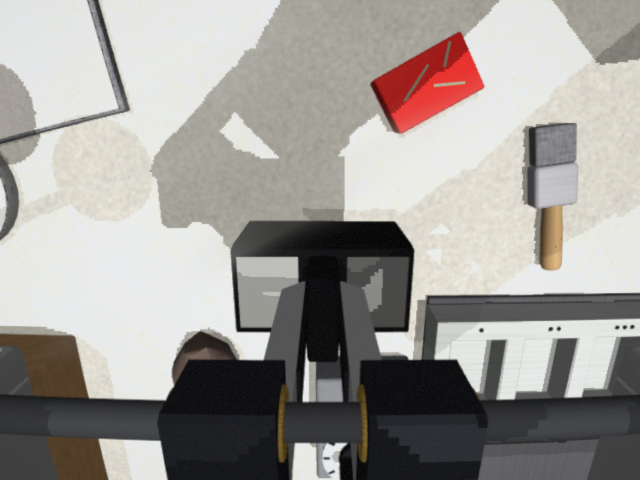

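The saddle is held level and straight: top-face corners (232,258) to (412,330), centred at column 322 between the fingers.

Request:
arm_command:
  targets:
    - {"hand": -1,"x": -0.0344,"y": 0.0324,"z": 0,"yaw": -0.005}
    - {"hand": -1,"x": -0.0344,"y": 0.0324,"z": 0,"yaw": 0}
    - {"hand": -1,"x": -0.0344,"y": 0.0324,"z": 0,"yaw": 0}
    - {"hand": -1,"x": -0.0344,"y": 0.0324,"z": 0,"yaw": 0}
    - {"hand": -1,"x": -0.0344,"y": 0.0324,"z": 0,"yaw": 0}
    - {"hand": -1,"x": -0.0344,"y": 0.0324,"z": 0,"yaw": 0}
    - {"hand": -1,"x": -0.0344,"y": 0.0324,"z": 0,"yaw": 0}
    - {"hand": -1,"x": -0.0344,"y": 0.0324,"z": 0,"yaw": 0}
    - {"hand": -1,"x": 0,"y": 0,"z": 0,"yaw": 0}

```text
clock: 7.25
eef_pos: [637.2, -64.7, 201.0]
eef_rot: [3.141, -0.001, -3.131]
wrist_force: [-1.0, 0.0, -2.1]
finger_gap: 13.5
finger_force: 30.0
```

Request:
arm_command:
  targets:
    - {"hand": -1,"x": 0,"y": 0,"z": 0.015,"yaw": 0}
    - {"hand": -1,"x": 0,"y": 0,"z": 0.015,"yaw": 0}
    - {"hand": -1,"x": 0,"y": 0,"z": 0.015,"yaw": 0}
    - {"hand": -1,"x": 0,"y": 0,"z": 0.015,"yaw": 0}
    - {"hand": -1,"x": 0,"y": 0,"z": 0,"yaw": 0}
    - {"hand": -1,"x": 0,"y": 0,"z": 0,"yaw": 0}

```text
clock: 7.85
eef_pos: [634.9, -69.1, 142.4]
eef_rot: [3.142, -0.0, -3.134]
wrist_force: [0.3, 0.5, -0.7]
finger_gap: 13.8
finger_force: 30.0
```

Run:
```python
from h import *
delta(636.6,-70.4,109,1.576)
print(manip.read_state()["wrist_force"])
I=camera("scene");cv2.imwrite("pics/s5.png",cv2.resize(cv2.convertScaleAbs(I[240:400,150:370,::-1],alpha=1.5),None,fx=3.4,fy=3.4,interpolation=cv2.INTER_CUBIC))
```

```text
shift [-0.0017 -0.0014  0.0334] turn 0.002 | now [634.9 -69.1 142.4] tool y dir 1.578 j6 -1.744 t 7.8
[ 0.25416252  0.49547982 -0.70070687]
```

View pics/s5.png

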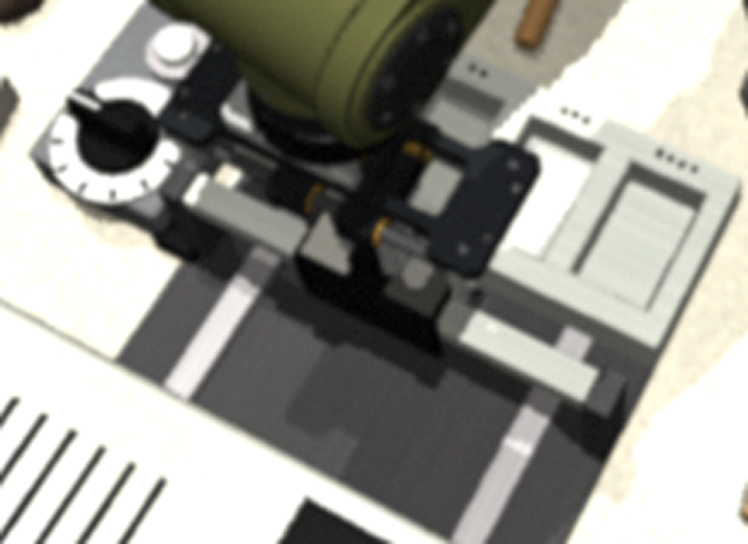

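The saddle (dark, around (370,290)) already straddles the bar midway between the posts, so I'm lowering it.

Request:
arm_command:
  targets:
    - {"hand": -1,"x": -0.001,"y": -0.001,"z": 0.012,"yaw": 0}
    - {"hand": -1,"x": 0,"y": 0,"z": 0.012,"yaw": 0}
    - {"hand": -1,"x": 0,"y": 0,"z": 0.006,"yaw": 0}
    - {"hand": -1,"x": 0,"y": 0,"z": 0.002,"yaw": 0}
    - {"hand": -1,"x": 0,"y": 0,"z": 0.002,"yaw": 0}
    - {"hand": -1,"x": 0,"y": 0,"z": 0,"yaw": 0}

```text
clock: 8.5
eef_pos: [636.2, -69.8, 108.7]
eef_rot: [-3.142, 0.0, -3.133]
wrist_force: [0.3, -0.3, -1.7]
finger_gap: 13.7
finger_force: 30.0
```

Request:
arm_command:
  targets:
    - {"hand": -1,"x": 0,"y": 0,"z": 0.001,"yaw": 0}
    - {"hand": -1,"x": 0,"y": 0,"z": 0.001,"yaw": 0}
    - {"hand": -1,"x": 0,"y": 0,"z": 0,"yaw": 0}

```text
clock: 8.8
eef_pos: [636.3, -69.8, 108.4]
eef_rot: [-3.141, 0.002, -3.133]
wrist_force: [-6.4, 0.3, 11.5]
finger_gap: 13.9
finger_force: 30.0
```

Request:
arm_command:
  targets:
    - {"hand": -0.4,"x": 0,"y": 0,"z": 0,"yaw": 0}
    - {"hand": -0.4,"x": 0,"y": 0,"z": 0,"yaw": 0}
    - {"hand": -0.4,"x": 0,"y": 0,"z": 0,"yaw": 0}
    - {"hand": -0.4,"x": 0,"y": 0,"z": -0.02,"yaw": 0}
    - {"hand": -0.4,"x": 0,"y": 0,"z": -0.04,"yaw": 0}
    - {"hand": -0.4,"x": 0,"y": 0,"z": -0.037,"yaw": 0}
    - {"hand": 0,"x": 0.01,"y": 0.03,"z": 0,"yaw": 0}
    - {"hand": 1,"x": 0.01,"y": 0.04,"z": 0,"yaw": 0}
    - {"hand": 1,"x": 0.01,"y": 0.04,"z": 0,"yaw": 0}
    - {"hand": 1,"x": 0.011,"y": 0.04,"z": 0,"yaw": 0}

```text
clock: 9.8
eef_pos: [593.2, 81.3, 203.4]
eef_rot: [3.142, 0.0, -3.134]
wrist_force: [0.2, 0.7, 0.4]
finger_gap: 56.6
finger_force: 0.0
```

Request:
arm_command:
  targets:
    - {"hand": 1,"x": 0.011,"y": 0.042,"z": 0,"yaw": 0}
    - {"hand": 1,"x": 0.011,"y": 0.042,"z": 0,"yaw": 0}
    - {"hand": 1,"x": 0.011,"y": 0.042,"z": 0,"yaw": 0}
    - {"hand": 1,"x": 0.011,"y": 0.042,"z": 0,"yaw": 0}
    - {"hand": 1,"x": 0.011,"y": 0.042,"z": 0,"yaw": 0}
    - {"hand": 1,"x": 0,"y": 0,"z": 0,"yaw": 0}
    - {"hand": 1,"x": 0,"y": 0,"z": 0,"yaw": 0}

```text
clock: 10.5
eef_pos: [536.8, 290.0, 203.2]
eef_rot: [-3.141, -0.0, -3.132]
wrist_force: [0.5, -0.3, -0.2]
finger_gap: 93.9
finger_force: 0.0
```

Run:
```python
from h import *
import pickle
delta(540,290,205,1.576)
c=get_calibration("wrist");I=camera("wrist")
pickle.dump((c,I),open("w6.pkl","wb"))
V=camera("scene")
J=np.hstack([cv2.resize(cv2.convertScaleAbs(I[:,:,::-1],alpha=1.5),(480,360)),cv2.resize(cv2.convertScaleAbs(V[230:410,160:320,::-1],alpha=1.5),(320,360))])
cv2.imwrite("pics/w6.png",J)
for k in rects(I,(40,60,15),(90,255,255)): print(k.reshape(-1,2).mean(0).round(),pose(c,k,40))
```

```text
shift [-0.0032 -0.0001 -0.0018] turn 0.005 | now [536.8 290.  203.2] tool y dir 1.581 j6 -1.145 t 10.5
[412. 461.] (806.7, 396.6, np.float64(1.554), 186.5, 55.1)
[406. 393.] (714.0, 376.6, np.float64(1.568), 109.8, 26.8)
[251. 273.] (584.9, 222.0, np.float64(-0.084), 55.8, 49.3)
[419. 240.] (557.7, 377.4, np.float64(0.072), 83.8, 52.0)
[213. 118.] (450.6, 203.5, np.float64(-0.241), 28.6, 27.6)
[410.  68.] (415.6, 358.3, np.float64(0.342), 76.3, 51.8)
```

View pics/w6.png

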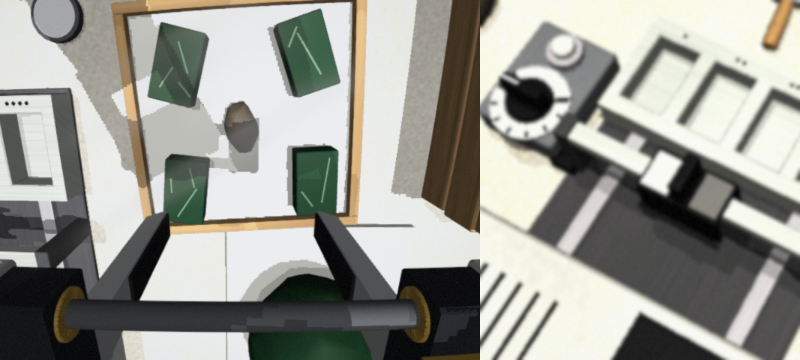

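The wrist view (left panel) shows four green blocks at about (180,65), (307,52), (186,188) and (315,180), with the stone between them. The scene crop (right panel) shows the saddle hung over the bar. To see each top face without its sides, I'll put the camera straight above each block.

Request:
arm_command:
  targets:
    - {"hand": 1,"x": -0.036,"y": -0.023,"z": 0,"yaw": 0.1}
    - {"hand": 1,"x": -0.036,"y": -0.023,"z": 0,"yaw": 0}
    - {"hand": 1,"x": -0.04,"y": -0.02,"z": 0,"yaw": 0}
    - {"hand": 1,"x": 0,"y": 0,"z": 0,"yaw": 0}
    - {"hand": 1,"x": 0,"y": 0,"z": 0,"yaw": 0}

```text
clock: 11.1
eef_pos: [645.6, 215.1, 202.8]
eef_rot: [-3.141, -0.001, 3.047]
wrist_force: [-0.0, 0.1, -0.5]
finger_gap: 94.2
finger_force: 0.0
```

```bash
cat >> h.py <<'E'
def blocks(z=40,save=None):
    c=get_calibration("wrist");I=camera("wrist");f=cv2.GaussianBlur(I,(3,3),0).astype(float)
    n=np.array(c["cam_to_world"])[:2,3]
    m=((f[...,1]>1.2*f[...,0])&(f[...,1]>1.1*f[...,2])&(f[...,1]>12)).astype(np.uint8)
    m=cv2.morphologyEx(cv2.morphologyEx(m,cv2.MORPH_CLOSE,np.ones((7,7))),cv2.MORPH_OPEN,np.ones((5,5)))
    out=[]
    for k in cv2.findContours(m,0,1)[0]:
        if cv2.contourArea(k)>1500:
            p=pose(c,k,z);out.append(p);print(k.reshape(-1,2).mean(0).round(),[float(v) for v in p],"nadir dist",np.round(np.hypot(*(n-p[:2])),1))
    if save: cv2.imwrite(save,I[:,:,::-1])
    return out,n
def graspfor(p,z=205,off=0):
    delta(p[0],p[1],z,p[2]+np.pi/2)
E
python3 - <<'E'
from h import *
o,n=blocks(save="pics/b1.png")
p=min(o,key=lambda p:np.hypot(*(n-p[:2])));graspfor(p)
E
```

```text
[547. 315.] [758.8, 425.8, 0.582, 184.9, 125.5] nadir dist 281.5
[320. 128.] [572.8, 221.6, -0.094, 75.5, 47.6] nadir dist 9.6
[507.  99.] [560.8, 374.7, 0.067, 78.1, 57.6] nadir dist 151.4
shift [ 0.0723 -0.0013 -0.0017] turn 0.001 | now [644.9 216.1 203.2] tool y dir 1.478 j6 -1.208 t 11.2
```

Request:
arm_command:
  targets:
    - {"hand": 0.4,"x": 0.036,"y": -0.0013,"z": 0,"yaw": 0}
    - {"hand": 0.4,"x": 0.0363,"y": 0,"z": 0,"yaw": 0}
    - {"hand": 0.4,"x": 0,"y": 0,"z": 0.04,"yaw": 0}
    - {"hand": 0.4,"x": 0,"y": 0,"z": 0.04,"yaw": 0}
    - {"hand": 0.4,"x": 0,"y": 0,"z": 0.04,"yaw": 0}
    - {"hand": 0.4,"x": 0,"y": 0,"z": 0.035,"yaw": 0}
    - {"hand": 0.4,"x": 0,"y": 0,"z": 0.02,"yaw": 0}
    - {"hand": 0.4,"x": 0,"y": 0,"z": 0.01,"yaw": 0}
    - {"hand": 0.4,"x": 0,"y": 0,"z": 0,"yaw": 0}

```text
clock: 12.05
eef_pos: [572.1, 222.5, 18.1]
eef_rot: [-3.141, -0.001, 3.05]
wrist_force: [0.0, -0.7, 1.6]
finger_gap: 65.7
finger_force: 0.0
```

Request:
arm_command:
  targets:
    - {"hand": -1,"x": 0,"y": 0,"z": 0,"yaw": 0}
    - {"hand": -1,"x": 0,"y": 0,"z": 0,"yaw": 0}
    - {"hand": -1,"x": 0,"y": 0,"z": 0,"yaw": 0}
    - {"hand": -1,"x": 0,"y": 0,"z": 0,"yaw": 0}
    - {"hand": -1,"x": 0,"y": 0,"z": 0,"yaw": 0}
    - {"hand": -1,"x": 0,"y": 0,"z": 0,"yaw": 0}
  newtons: 45

```text
clock: 12.65
eef_pos: [573.5, 222.4, 20.0]
eef_rot: [3.141, 0.002, 3.05]
wrist_force: [-1.7, -2.1, 6.9]
finger_gap: 49.8
finger_force: 45.0
```

Request:
arm_command:
  targets:
    - {"hand": -1,"x": 0,"y": 0,"z": -0.02,"yaw": 0}
    - {"hand": -1,"x": 0,"y": 0,"z": -0.03,"yaw": 0}
    - {"hand": -1,"x": 0,"y": 0,"z": -0.04,"yaw": 0}
    - {"hand": -1,"x": 0,"y": 0,"z": -0.03,"yaw": 0}
    - {"hand": -1,"x": 0,"y": 0,"z": -0.03,"yaw": 0}
    - {"hand": -1,"x": 0,"y": 0,"z": 0,"yaw": -0.1}
    - {"hand": -1,"x": 0,"y": 0,"z": 0,"yaw": 0}

```text
clock: 13.35
eef_pos: [572.9, 222.3, 169.3]
eef_rot: [3.141, 0.001, -3.132]
wrist_force: [-0.7, 0.3, -3.1]
finger_gap: 49.6
finger_force: 45.0
```

Run:
```python
from h import *
th,x,y=np.load("scan.npy");R=np.array([[np.cos(th),-np.sin(th)],[np.sin(th),np.cos(th)]])
r1=R@(0,-108)+(x,y);print("rec1",r1)
delta(*r1,120,th+np.pi/2)
I=camera("wrist");cv2.imwrite("pics/b1h.png",cv2.convertScaleAbs(I[:,:,::-1],alpha=1.6))
```

```text
rec1 [ 522.07170395 -178.90637665]
shift [ 0.0549 -0.4007  0.049 ] turn 0.005 | now [572.9 222.3 169.3] tool y dir 1.581 j6 -1.27 t 13.3
```

View pics/b1h.png

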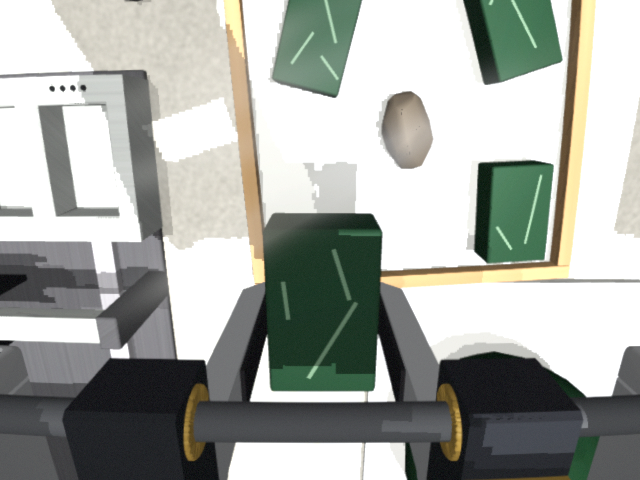

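The block is held level and centred (columns 265–380, rows 213–388) between the fingers. The other three are still in the tray.

Request:
arm_command:
  targets:
    - {"hand": -1,"x": 0.0055,"y": -0.04,"z": 0,"yaw": 0.005}
    - {"hand": -1,"x": 0.0055,"y": -0.04,"z": 0,"yaw": 0}
    - {"hand": -1,"x": 0.0055,"y": -0.04,"z": 0,"yaw": 0}
    - {"hand": -1,"x": 0.0055,"y": -0.04,"z": 0,"yaw": 0}
    - {"hand": -1,"x": 0.0055,"y": -0.04,"z": 0,"yaw": 0}
    - {"hand": -1,"x": 0.0055,"y": -0.04,"z": 0,"yaw": 0}
    - {"hand": -1,"x": 0.0055,"y": -0.04,"z": 0,"yaw": 0}
    - {"hand": -1,"x": 0.0055,"y": -0.04,"z": 0,"yaw": 0}
    - {"hand": -1,"x": 0.0055,"y": -0.04,"z": 0,"yaw": 0}
    - {"hand": -1,"x": 0.0055,"y": -0.04,"z": 0,"yaw": 0}

```text
clock: 14.4
eef_pos: [518.5, -179.3, 167.7]
eef_rot: [3.141, -0.001, -3.141]
wrist_force: [-0.0, 0.3, -3.1]
finger_gap: 50.0
finger_force: 45.0
```

Request:
arm_command:
  targets:
    - {"hand": -1,"x": 0,"y": 0,"z": 0.03,"yaw": 0}
    - {"hand": -1,"x": 0,"y": 0,"z": 0.03,"yaw": 0}
    - {"hand": -1,"x": 0,"y": 0,"z": 0.03,"yaw": 0}
    - {"hand": -1,"x": 0,"y": 0,"z": 0,"yaw": 0}
    - {"hand": -1,"x": 0,"y": 0,"z": 0,"yaw": 0}
    - {"hand": -1,"x": 0,"y": 0,"z": 0,"yaw": 0}

```text
clock: 15.0
eef_pos: [520.1, -178.1, 80.0]
eef_rot: [-3.141, 0.002, -3.139]
wrist_force: [-0.3, -0.0, -2.7]
finger_gap: 49.7
finger_force: 45.0
```

Run:
```python
from h import *
delta(522.07,-178.9,48,1.5756)
I=camera("wrist");cv2.imwrite("pics/b1i.png",cv2.convertScaleAbs(I[:,:,::-1],alpha=1.4))
```

```text
shift [-0.0019 -0.0008  0.032 ] turn -0.002 | now [ 520.1 -178.1   80. ] tool y dir 1.573 j6 -1.97 t 15.0
```

View pics/b1i.png

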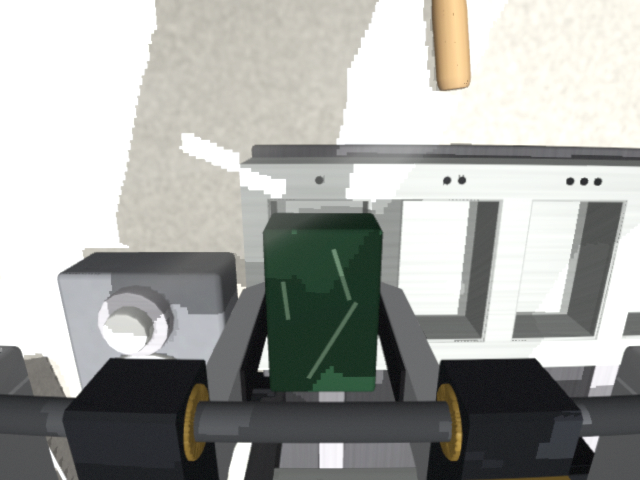

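The held block is over the 1-dot recess. The recess mouth spans columns 272–367 with its front edge at row 199, so it needs about 1 mm correction.

Request:
arm_command:
  targets:
    - {"hand": -1,"x": -0.001,"y": -0.0012,"z": 0.01,"yaw": 0}
    - {"hand": -1,"x": 0,"y": 0,"z": 0.008,"yaw": 0}
    - {"hand": -1,"x": 0,"y": 0,"z": 0.003,"yaw": 0}
    - {"hand": -1,"x": 0,"y": 0,"z": 0.003,"yaw": 0}
    - {"hand": -1,"x": 0,"y": 0,"z": 0.002,"yaw": 0}
    - {"hand": -1,"x": 0,"y": 0,"z": 0,"yaw": 0}
    - {"hand": -1,"x": 0,"y": 0,"z": 0,"yaw": 0}

```text
clock: 15.75
eef_pos: [520.5, -179.1, 52.6]
eef_rot: [-3.142, 0.0, -3.138]
wrist_force: [-0.1, -0.3, -3.0]
finger_gap: 49.7
finger_force: 45.0
```

Request:
arm_command:
  targets:
    - {"hand": -1,"x": 0,"y": 0,"z": 0.002,"yaw": 0}
    - {"hand": -1,"x": 0,"y": 0,"z": 0.002,"yaw": 0}
    - {"hand": -1,"x": 0,"y": 0,"z": 0,"yaw": 0}
    - {"hand": -1,"x": 0,"y": 0,"z": 0,"yaw": 0}

```text
clock: 16.15
eef_pos: [520.3, -179.1, 48.4]
eef_rot: [3.142, -0.0, -3.138]
wrist_force: [0.5, -0.3, -4.0]
finger_gap: 49.5
finger_force: 45.0
```

Request:
arm_command:
  targets:
    - {"hand": 0.25,"x": 0,"y": 0,"z": 0,"yaw": 0}
    - {"hand": 0.25,"x": 0,"y": 0,"z": 0,"yaw": 0}
    - {"hand": 0.25,"x": 0,"y": 0,"z": -0.02,"yaw": 0}
    - {"hand": 0.25,"x": 0,"y": 0,"z": -0.03,"yaw": 0}
    - {"hand": -1,"x": 0,"y": 0,"z": 0,"yaw": 0}
    - {"hand": -1,"x": 0,"y": 0,"z": 0,"yaw": 0}
    - {"hand": -1,"x": 0,"y": 0,"z": 0,"yaw": 0}
    - {"hand": -1,"x": 0,"y": 0,"z": 0,"yaw": 0}

```text
clock: 16.95
eef_pos: [520.0, -178.9, 97.5]
eef_rot: [3.141, -0.001, -3.138]
wrist_force: [-0.2, -0.2, -0.6]
finger_gap: 30.0
finger_force: 0.0
```

Run:
```python
from h import *
delta(522,-180,48,1.5756)
blocks(46,save="pics/b1r.png")
```

```text
shift [-0.0021 -0.0011  0.0495] turn -0.002 | now [ 520.  -178.9   97.5] tool y dir 1.574 j6 -1.972 t 16.9
[324. 258.] [520.1, -178.4, 0.004, 78.4, 49.1] nadir dist 82.6
```

Request:
arm_command:
  targets:
    - {"hand": -1,"x": 0,"y": 0,"z": 0.02,"yaw": 0}
    - {"hand": -1,"x": 0,"y": 0,"z": 0.02,"yaw": 0}
    - {"hand": -1,"x": 0,"y": 0,"z": 0.006,"yaw": 0}
    - {"hand": -1,"x": 0,"y": 0,"z": 0.003,"yaw": 0}
    - {"hand": -1,"x": 0,"y": 0,"z": 0.002,"yaw": 0}
    - {"hand": -1,"x": 0,"y": 0,"z": 0.001,"yaw": 0}
    - {"hand": -1,"x": 0,"y": 0,"z": 0,"yaw": 0}

```text
clock: 17.7
eef_pos: [520.6, -179.2, 46.9]
eef_rot: [-3.141, 0.001, -3.138]
wrist_force: [-0.2, 0.7, 0.3]
finger_gap: 0.4
finger_force: 0.0
```

Request:
arm_command:
  targets:
    - {"hand": -1,"x": 0,"y": 0,"z": 0.001,"yaw": 0}
    - {"hand": -1,"x": 0,"y": 0,"z": 0.001,"yaw": 0}
    - {"hand": -1,"x": 0,"y": 0,"z": 0.001,"yaw": 0}
    - {"hand": -1,"x": 0,"y": 0,"z": 0,"yaw": 0}

```text
clock: 18.1
eef_pos: [520.8, -179.3, 46.1]
eef_rot: [-3.141, 0.001, -3.138]
wrist_force: [-12.3, 5.0, 28.2]
finger_gap: 0.2
finger_force: 14.4
```

Request:
arm_command:
  targets:
    - {"hand": -1,"x": 0,"y": 0,"z": -0.04,"yaw": 0}
    - {"hand": -1,"x": 0,"y": 0,"z": -0.04,"yaw": 0}
    - {"hand": -1,"x": 0,"y": 0,"z": -0.04,"yaw": 0}
    - {"hand": 0.4,"x": 0,"y": 0.02,"z": -0.042,"yaw": 0}
    - {"hand": 0.4,"x": -0.009,"y": 0.04,"z": 0,"yaw": 0}
    - {"hand": 0.4,"x": -0.009,"y": 0.04,"z": 0,"yaw": 0}
    - {"hand": 0.4,"x": -0.009,"y": 0.04,"z": 0,"yaw": 0}
    - {"hand": 0.4,"x": -0.009,"y": 0.04,"z": 0,"yaw": 0}
    - {"hand": 0.4,"x": -0.009,"y": 0.04,"z": 0,"yaw": 0}
    - {"hand": 0.4,"x": -0.009,"y": 0.04,"z": 0,"yaw": 0}

```text
clock: 19.1
eef_pos: [573.7, 82.8, 205.8]
eef_rot: [3.142, 0.001, -3.138]
wrist_force: [-0.3, -0.4, 0.2]
finger_gap: 53.2
finger_force: 0.0
```

Request:
arm_command:
  targets:
    - {"hand": 0.4,"x": -0.009,"y": 0.04,"z": 0,"yaw": 0}
    - {"hand": 0.4,"x": -0.009,"y": 0.04,"z": 0,"yaw": 0}
    - {"hand": 0.4,"x": -0.009,"y": 0.04,"z": 0,"yaw": 0}
    - {"hand": 0.4,"x": -0.009,"y": 0.04,"z": 0,"yaw": 0}
    - {"hand": 0.4,"x": -0.009,"y": 0.04,"z": 0,"yaw": 0}
    - {"hand": 0.4,"x": -0.009,"y": 0.04,"z": 0,"yaw": 0}
    - {"hand": 0.4,"x": -0.009,"y": 0.04,"z": 0,"yaw": 0}
    - {"hand": 0.4,"x": 0,"y": 0.01,"z": 0,"yaw": -0.06}
    - {"hand": 0.4,"x": 0,"y": 0,"z": 0,"yaw": 0}
    - {"hand": 0.4,"x": 0,"y": 0,"z": 0,"yaw": 0}

```text
clock: 20.1
eef_pos: [635.6, 370.7, 205.4]
eef_rot: [-3.141, -0.0, -3.08]
wrist_force: [0.8, 0.0, -0.4]
finger_gap: 66.0
finger_force: 0.0
```

Run:
```python
from h import *
o,n=blocks(save="pics/b2.png")
p=min(o,key=lambda p:np.hypot(*(n-p[:2])));graspfor(p)
```

```text
[348. 459.] [906.2, 414.5, -1.518, 196.2, 53.6] nadir dist 356.5
[327. 352.] [759.0, 384.8, -1.509, 184.9, 140.1] nadir dist 206.8
[338. 121.] [555.5, 379.8, 0.054, 67.7, 47.5] nadir dist 14.2
shift [0.0796 0.0144 0.0007] turn 0.007 | now [635.8 370.3 205.8] tool y dir 1.632 j6 -1.154 t 20.1
```

Run:
```python
from h import *
c=get_calibration("wrist");I=cv2.imread("pics/b2.png")[:,:,::-1]
print(I[50:190:6,338].tolist())
f=cv2.GaussianBlur(I,(3,3),0).astype(float)
for t,a in((12,1.2),(4,1.2),(4,1.1)):
    m=((f[...,1]>a*f[...,0])&(f[...,1]>1.08*f[...,2])&(f[...,1]>t)).astype(np.uint8)
    m=cv2.morphologyEx(m,cv2.MORPH_CLOSE,np.ones((9,9)));m=cv2.morphologyEx(m,cv2.MORPH_OPEN,np.ones((3,3)))
    for k in cv2.findContours(m,0,1)[0]:
        if 1500<cv2.contourArea(k)<9000: print(t,a,[float(v) for v in pose(c,k,40)],cv2.boundingRect(k))
```

```text
[[166, 167, 168], [166, 167, 168], [165, 166, 167], [166, 167, 168], [165, 166, 168], [98, 103, 101], [51, 70, 58], [48, 68, 55], [45, 66, 50], [44, 65, 50], [43, 65, 50], [43, 65, 49], [43, 65, 50], [44, 66, 51], [44, 65, 50], [46, 67, 52], [47, 67, 52], [50, 69, 55], [41, 47, 41], [50, 55, 50], [52, 57, 51], [56, 60, 55], [111, 112, 109], [80, 74, 68]]
12 1.2 [906.9, 413.5, -1.519, 197.3, 53.7] (255, 442, 183, 38)
12 1.2 [555.7, 379.4, 0.054, 67.8, 47.5] (310, 81, 59, 85)
4 1.2 [906.9, 413.5, -1.519, 197.3, 53.7] (255, 442, 183, 38)
4 1.2 [555.7, 379.4, 0.054, 67.8, 47.5] (310, 81, 59, 85)
4 1.1 [906.9, 413.5, -1.519, 197.4, 53.7] (255, 442, 183, 38)
4 1.1 [560.2, 379.5, 0.053, 76.8, 48.9] (309, 81, 60, 96)
```

```bash
sed -i 's/1.2\*f\[...,0\])&(f\[...,1\]>1.1\*/1.1*f[...,0])\&(f[...,1]>1.06*/' h.py
python3 - <<'E'
from h import *
o,n=blocks()
p=min(o,key=lambda p:np.hypot(*(n-p[:2])));graspfor(p)
E
```

```text
[349. 459.] [906.3, 414.0, -1.519, 196.5, 54.6] nadir dist 356.5
[328. 352.] [759.0, 385.3, -1.511, 185.3, 141.6] nadir dist 206.8
[340. 128.] [560.2, 380.2, 0.054, 76.8, 48.5] nadir dist 16.4
shift [0.0749 0.0146 0.0009] turn 0.007 | now [635.9 370.1 205.9] tool y dir 1.632 j6 -1.154 t 20.2
```

Request:
arm_command:
  targets:
    - {"hand": 0.4,"x": 0.037,"y": 0.0146,"z": 0,"yaw": 0.007}
    - {"hand": 0.4,"x": 0.038,"y": 0,"z": 0,"yaw": 0}
    - {"hand": 0.4,"x": 0,"y": 0,"z": 0.04,"yaw": 0}
    - {"hand": 0.4,"x": 0,"y": 0,"z": 0.04,"yaw": 0}
    - {"hand": 0.4,"x": 0,"y": 0,"z": 0.04,"yaw": 0}
    - {"hand": 0.4,"x": 0,"y": 0,"z": 0.04,"yaw": 0}
    - {"hand": 0.4,"x": 0,"y": 0,"z": 0.02,"yaw": 0}
    - {"hand": 0.4,"x": 0,"y": 0,"z": 0,"yaw": 0}
    - {"hand": 0.4,"x": 0,"y": 0,"z": 0,"yaw": 0}

```text
clock: 21.1
eef_pos: [560.5, 381.0, 26.8]
eef_rot: [3.141, 0.001, -3.087]
wrist_force: [0.8, 0.8, 1.0]
finger_gap: 66.0
finger_force: 0.0
```

Request:
arm_command:
  targets:
    - {"hand": -1,"x": 0,"y": 0,"z": 0,"yaw": 0}
    - {"hand": -1,"x": 0,"y": 0,"z": 0,"yaw": 0}
    - {"hand": -1,"x": 0,"y": 0,"z": 0,"yaw": 0}
    - {"hand": -1,"x": 0,"y": 0,"z": 0,"yaw": 0}
    - {"hand": -1,"x": 0,"y": 0,"z": 0,"yaw": 0}
    - {"hand": -1,"x": 0,"y": 0,"z": -0.002,"yaw": 0}
    - {"hand": -1,"x": 0,"y": -0.01,"z": 0,"yaw": 0}
    - {"hand": -1,"x": 0,"y": -0.015,"z": 0,"yaw": 0}
    - {"hand": -1,"x": 0,"y": 0,"z": 0.002,"yaw": 0}
    - {"hand": -1,"x": 0,"y": 0,"z": 0,"yaw": 0}
  newtons: 45

```text
clock: 22.1
eef_pos: [561.7, 354.3, 27.1]
eef_rot: [-3.14, -0.0, -3.087]
wrist_force: [-7.3, -10.2, 15.9]
finger_gap: 49.5
finger_force: 45.0
```

Request:
arm_command:
  targets:
    - {"hand": 0.3,"x": 0,"y": 0,"z": 0,"yaw": 0}
    - {"hand": 0.3,"x": 0,"y": 0,"z": 0,"yaw": 0}
    - {"hand": 0.3,"x": 0,"y": 0,"z": 0,"yaw": 0}
    - {"hand": 0.3,"x": 0,"y": 0,"z": 0.007,"yaw": 0}
    - {"hand": -1,"x": 0,"y": 0,"z": 0,"yaw": 0}
    - {"hand": -1,"x": 0,"y": 0,"z": 0,"yaw": 0}
    - {"hand": -1,"x": 0,"y": 0,"z": 0,"yaw": 0}
    - {"hand": -1,"x": 0,"y": 0,"z": 0,"yaw": 0}
    - {"hand": -1,"x": 0,"y": 0,"z": 0,"yaw": 0}

```text
clock: 23.0
eef_pos: [561.2, 356.4, 18.3]
eef_rot: [-3.142, -0.0, -3.085]
wrist_force: [0.2, -0.8, -2.6]
finger_gap: 50.0
finger_force: 45.0
```

Request:
arm_command:
  targets:
    - {"hand": -1,"x": 0,"y": 0,"z": -0.02,"yaw": 0}
    - {"hand": -1,"x": 0,"y": 0,"z": -0.04,"yaw": 0}
    - {"hand": -1,"x": 0,"y": 0,"z": -0.04,"yaw": 0}
    - {"hand": -1,"x": 0,"y": 0,"z": -0.04,"yaw": 0}
    - {"hand": -1,"x": 0,"y": 0,"z": -0.01,"yaw": 0.05}
    - {"hand": -1,"x": 0,"y": -0.02,"z": 0,"yaw": 0}
    - {"hand": -1,"x": 0.004,"y": -0.04,"z": 0,"yaw": 0}
    - {"hand": -1,"x": 0.004,"y": -0.04,"z": 0,"yaw": 0}
    - {"hand": -1,"x": 0.004,"y": -0.04,"z": 0,"yaw": 0}
    - {"hand": -1,"x": 0.004,"y": -0.04,"z": 0,"yaw": 0}

```text
clock: 24.0
eef_pos: [545.9, 174.8, 168.6]
eef_rot: [3.142, 0.0, -3.135]
wrist_force: [0.3, 0.7, -3.2]
finger_gap: 49.4
finger_force: 45.0
```

Request:
arm_command:
  targets:
    - {"hand": -1,"x": 0.004,"y": -0.04,"z": 0,"yaw": 0}
    - {"hand": -1,"x": 0.004,"y": -0.04,"z": 0,"yaw": 0}
    - {"hand": -1,"x": 0.004,"y": -0.04,"z": 0,"yaw": 0}
    - {"hand": -1,"x": 0.004,"y": -0.04,"z": 0,"yaw": 0}
    - {"hand": -1,"x": 0.004,"y": -0.04,"z": 0,"yaw": 0}
    - {"hand": -1,"x": 0.004,"y": -0.04,"z": 0,"yaw": 0}
    - {"hand": -1,"x": 0.001,"y": -0.041,"z": 0,"yaw": 0}
    - {"hand": -1,"x": 0,"y": 0,"z": 0.04,"yaw": 0}
    - {"hand": -1,"x": 0,"y": 0,"z": 0.045,"yaw": 0}
    - {"hand": -1,"x": 0,"y": 0,"z": 0,"yaw": 0}

```text
clock: 25.0
eef_pos: [520.1, -104.3, 78.8]
eef_rot: [3.139, -0.009, -3.136]
wrist_force: [-0.7, 1.0, -1.9]
finger_gap: 49.7
finger_force: 45.0
```

Request:
arm_command:
  targets:
    - {"hand": -1,"x": 0,"y": 0,"z": 0,"yaw": 0}
    - {"hand": -1,"x": 0,"y": 0,"z": 0,"yaw": 0}

```text
clock: 25.2
eef_pos: [524.3, -104.9, 85.9]
eef_rot: [-3.141, 0.003, -3.135]
wrist_force: [-0.0, 0.2, -2.6]
finger_gap: 49.7
finger_force: 45.0
```

Run:
```python
from h import *
delta(520.5,-107.1,48,1.5756)
blocks(manip.read_state()["eef_pos"][2]+21,save="pics/b2i.png")
```

```text
shift [ 0.004  -0.0021  0.0379] turn 0.002 | now [ 524.3 -104.9   85.9] tool y dir 1.577 j6 -1.843 t 25.2
[322. 307.] [522.5, -104.5, 0.008, 87.5, 50.7] nadir dist 81.5
[194. 253.] [497.8, -157.4, 0.005, 58.0, 35.9] nadir dist 77.2
```

Request:
arm_command:
  targets:
    - {"hand": -1,"x": 0.0033,"y": -0.0021,"z": 0.01,"yaw": 0.002}
    - {"hand": -1,"x": 0,"y": 0,"z": 0.01,"yaw": 0}
    - {"hand": -1,"x": 0,"y": 0,"z": 0.006,"yaw": 0}
    - {"hand": -1,"x": 0,"y": 0,"z": 0.003,"yaw": 0}
    - {"hand": -1,"x": 0,"y": 0,"z": 0.003,"yaw": 0}
    - {"hand": -1,"x": 0,"y": 0,"z": 0,"yaw": 0}
    - {"hand": -1,"x": 0,"y": 0,"z": 0,"yaw": 0}

```text
clock: 25.95
eef_pos: [519.9, -107.0, 51.6]
eef_rot: [-3.142, 0.0, -3.137]
wrist_force: [0.8, -0.1, -3.4]
finger_gap: 49.3
finger_force: 45.0
```

Run:
```python
from h import *
delta(521.1,-107.1,48.5,1.5756)
I=camera("wrist");J=cv2.convertScaleAbs(I[150:400,180:500,::-1],alpha=1.6)
cv2.imwrite("pics/b2j.png",cv2.resize(J,None,fx=2,fy=2))
```

```text
shift [-0.0012 -0.0001  0.0031] turn -0.001 | now [ 519.9 -107.    51.6] tool y dir 1.575 j6 -1.847 t 25.9
```

View pics/b2j.png

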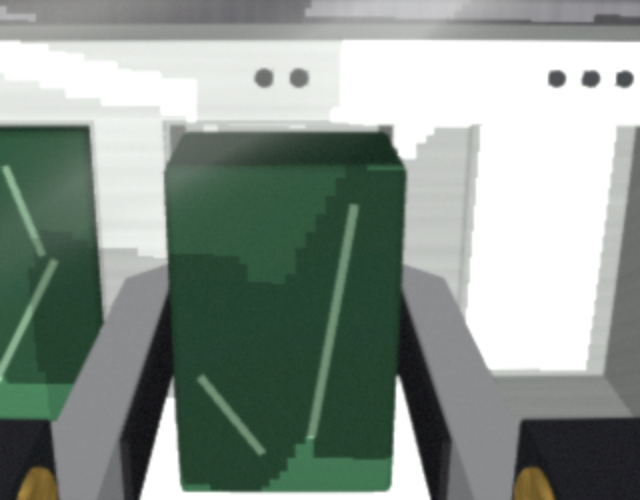

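Block 1 is flush at the left. Block 2 is entering the 2-dot recess centred (left and right margins at 170 and 390), with no contact force.

Request:
arm_command:
  targets:
    - {"hand": -1,"x": -0.0006,"y": 0,"z": 0.002,"yaw": 0}
    - {"hand": -1,"x": 0,"y": 0,"z": 0.0015,"yaw": 0}
    - {"hand": -1,"x": 0,"y": 0,"z": 0,"yaw": 0}
    - {"hand": 0.25,"x": 0,"y": 0,"z": 0,"yaw": 0}
    - {"hand": 0.25,"x": 0,"y": 0,"z": 0,"yaw": 0}
    - {"hand": 0.25,"x": 0,"y": 0,"z": -0.02,"yaw": 0}
    - {"hand": 0.25,"x": 0,"y": 0,"z": -0.03,"yaw": 0}
    - {"hand": -1,"x": 0,"y": 0,"z": 0,"yaw": 0}
    - {"hand": -1,"x": 0,"y": 0,"z": 0,"yaw": 0}
    - {"hand": -1,"x": 0,"y": 0,"z": 0,"yaw": 0}

```text
clock: 27.0
eef_pos: [520.0, -106.9, 97.2]
eef_rot: [3.141, -0.001, -3.137]
wrist_force: [0.4, 0.2, -0.2]
finger_gap: 37.9
finger_force: 0.0
```

Request:
arm_command:
  targets:
    - {"hand": -1,"x": 0,"y": 0,"z": 0.02,"yaw": 0}
    - {"hand": -1,"x": 0,"y": 0,"z": 0.02,"yaw": 0}
    - {"hand": -1,"x": 0,"y": 0,"z": 0.006,"yaw": 0}
    - {"hand": -1,"x": 0,"y": 0,"z": 0.002,"yaw": 0}
    - {"hand": -1,"x": 0,"y": 0,"z": 0.002,"yaw": 0}
    - {"hand": -1,"x": 0,"y": 0,"z": 0,"yaw": 0}

```text
clock: 27.6
eef_pos: [520.6, -107.0, 48.4]
eef_rot: [-3.141, 0.001, -3.137]
wrist_force: [-0.7, -0.2, 0.1]
finger_gap: 0.2
finger_force: 0.0
```

Request:
arm_command:
  targets:
    - {"hand": -1,"x": 0,"y": 0,"z": 0.002,"yaw": 0}
    - {"hand": -1,"x": 0,"y": 0,"z": 0.0015,"yaw": 0}
    - {"hand": -1,"x": 0,"y": 0,"z": 0.0015,"yaw": 0}
    - {"hand": -1,"x": 0,"y": 0,"z": 0,"yaw": 0}

```text
clock: 28.0
eef_pos: [521.0, -107.1, 46.0]
eef_rot: [-3.141, 0.002, -3.137]
wrist_force: [-14.2, 4.1, 36.0]
finger_gap: 0.8
finger_force: 18.0
```

Request:
arm_command:
  targets:
    - {"hand": -1,"x": 0,"y": 0,"z": -0.04,"yaw": 0}
    - {"hand": -1,"x": 0,"y": 0,"z": -0.04,"yaw": 0}
    - {"hand": -1,"x": 0,"y": 0,"z": -0.04,"yaw": 0}
    - {"hand": 0.4,"x": 0,"y": 0.02,"z": -0.042,"yaw": 0}
    - {"hand": 0.4,"x": 0.003,"y": 0.04,"z": 0,"yaw": 0}
    - {"hand": 0.4,"x": 0.003,"y": 0.04,"z": 0,"yaw": 0}
    - {"hand": 0.4,"x": 0.003,"y": 0.04,"z": 0,"yaw": 0}
    - {"hand": 0.4,"x": 0.003,"y": 0.04,"z": 0,"yaw": 0}
    - {"hand": 0.4,"x": 0.003,"y": 0.04,"z": 0,"yaw": 0}
    - {"hand": 0.4,"x": 0.003,"y": 0.04,"z": 0,"yaw": 0}

```text
clock: 29.0
eef_pos: [501.0, 154.6, 205.4]
eef_rot: [3.141, 0.001, -3.137]
wrist_force: [0.2, -0.6, 0.8]
finger_gap: 53.0
finger_force: 0.0
```

Request:
arm_command:
  targets:
    - {"hand": 0.4,"x": 0.002,"y": 0.043,"z": 0,"yaw": 0}
    - {"hand": 0.4,"x": 0,"y": 0,"z": 0,"yaw": 0.12}
    - {"hand": 0.4,"x": 0,"y": 0,"z": 0,"yaw": 0.12}
    - {"hand": 0.4,"x": 0,"y": 0,"z": 0,"yaw": 0}
    - {"hand": 0.4,"x": 0,"y": 0,"z": 0,"yaw": 0}

```text
clock: 29.5
eef_pos: [499.2, 195.9, 205.1]
eef_rot: [3.141, 0.0, 2.909]
wrist_force: [-0.8, 0.4, 0.0]
finger_gap: 65.5
finger_force: 0.0
```

Run:
```python
from h import *
o,n=blocks(save="pics/b3.png")
p=min(o,key=lambda p:np.hypot(*(n-p[:2])));graspfor(p)
```

```text
[ 25. 311.] [521.9, -112.1, 0.002, 83.4, 54.7] nadir dist 343.4
[328. 130.] [428.8, 218.3, -0.246, 78.2, 48.4] nadir dist 10.6
[490.  76.] [416.6, 356.3, 0.349, 79.3, 56.9] nadir dist 140.9
shift [0.0737 0.0057 0.0001] turn 0.013 | now [499.2 195.8 205.1] tool y dir 1.338 j6 -1.032 t 29.6
```

Request:
arm_command:
  targets:
    - {"hand": 0.28,"x": 0.037,"y": 0.0057,"z": 0,"yaw": 0.013}
    - {"hand": 0.28,"x": 0.0367,"y": 0,"z": 0,"yaw": 0}
    - {"hand": 0.28,"x": 0,"y": 0,"z": 0.04,"yaw": 0}
    - {"hand": 0.28,"x": 0,"y": 0,"z": 0.04,"yaw": 0}
    - {"hand": 0.28,"x": 0,"y": 0,"z": 0.04,"yaw": 0}
    - {"hand": 0.28,"x": 0,"y": 0,"z": 0.037,"yaw": 0}
    - {"hand": 0.28,"x": 0,"y": 0,"z": 0.02,"yaw": 0}
    - {"hand": 0.28,"x": 0,"y": 0,"z": 0.01,"yaw": 0}
    - {"hand": 0.28,"x": 0,"y": 0,"z": 0,"yaw": 0}
    - {"hand": 0.28,"x": 0,"y": 0,"z": 0,"yaw": 0}

```text
clock: 30.55
eef_pos: [429.5, 219.4, 18.9]
eef_rot: [3.141, 0.001, 2.893]
wrist_force: [0.4, 0.9, -0.2]
finger_gap: 60.5
finger_force: 0.0
```

Request:
arm_command:
  targets:
    - {"hand": -1,"x": 0,"y": 0,"z": 0,"yaw": 0}
    - {"hand": -1,"x": 0,"y": 0,"z": 0,"yaw": 0}
    - {"hand": -1,"x": 0,"y": 0,"z": 0,"yaw": 0}
    - {"hand": -1,"x": 0,"y": 0,"z": 0,"yaw": 0}
    - {"hand": -1,"x": 0,"y": 0,"z": 0,"yaw": 0}

```text
clock: 31.05
eef_pos: [429.4, 219.2, 19.0]
eef_rot: [3.141, 0.001, 2.893]
wrist_force: [-2.1, -3.1, 7.2]
finger_gap: 50.0
finger_force: 45.0
```

Request:
arm_command:
  targets:
    - {"hand": -1,"x": 0,"y": 0,"z": -0.02,"yaw": 0}
    - {"hand": -1,"x": 0,"y": 0,"z": -0.04,"yaw": 0}
    - {"hand": -1,"x": 0,"y": 0,"z": -0.04,"yaw": 0}
    - {"hand": -1,"x": 0,"y": 0,"z": -0.04,"yaw": 0}
    - {"hand": -1,"x": 0,"y": 0,"z": -0.01,"yaw": 0}
    - {"hand": -1,"x": 0,"y": 0,"z": 0,"yaw": -0.12}
    - {"hand": -1,"x": 0,"y": 0,"z": 0,"yaw": -0.13}
    - {"hand": -1,"x": 0,"y": 0,"z": 0,"yaw": 0}
    - {"hand": -1,"x": 0,"y": 0,"z": 0,"yaw": 0}

```text
clock: 31.95
eef_pos: [428.6, 219.1, 167.2]
eef_rot: [-3.141, -0.001, 3.139]
wrist_force: [0.4, 0.4, -3.4]
finger_gap: 50.1
finger_force: 45.0
```

Run:
```python
from h import *
delta(520.4,-35.1,80,1.5756)
```

```text
shift [-0.0925 -0.2539  0.0872] turn -0.007 | now [428.6 219.1 167.2] tool y dir 1.568 j6 -1.172 t 31.9
```

Request:
arm_command:
  targets:
    - {"hand": -1,"x": -0.0115,"y": -0.0317,"z": 0,"yaw": -0.007}
    - {"hand": -1,"x": -0.0115,"y": -0.0317,"z": 0,"yaw": 0}
    - {"hand": -1,"x": -0.0115,"y": -0.0317,"z": 0,"yaw": 0}
    - {"hand": -1,"x": -0.0115,"y": -0.0317,"z": 0,"yaw": 0}
    - {"hand": -1,"x": -0.0115,"y": -0.0317,"z": 0,"yaw": 0}
    - {"hand": -1,"x": -0.0115,"y": -0.0317,"z": 0,"yaw": 0}
    - {"hand": -1,"x": -0.0115,"y": -0.0317,"z": 0,"yaw": 0}
    - {"hand": -1,"x": -0.0115,"y": -0.032,"z": 0,"yaw": 0}
    - {"hand": -1,"x": 0,"y": 0,"z": 0.04,"yaw": 0}
    - {"hand": -1,"x": 0,"y": 0,"z": 0.04,"yaw": 0}

```text
clock: 32.95
eef_pos: [523.1, -35.0, 87.0]
eef_rot: [-3.141, 0.002, -3.139]
wrist_force: [0.0, 0.0, -3.9]
finger_gap: 49.5
finger_force: 45.0
```

Request:
arm_command:
  targets:
    - {"hand": -1,"x": 0,"y": 0,"z": 0,"yaw": 0}
    - {"hand": -1,"x": 0,"y": 0,"z": 0,"yaw": 0}
    - {"hand": -1,"x": 0,"y": 0,"z": 0,"yaw": 0}

```text
clock: 33.25
eef_pos: [523.8, -34.0, 90.0]
eef_rot: [-3.141, 0.003, -3.134]
wrist_force: [0.3, 1.4, -2.3]
finger_gap: 49.7
finger_force: 45.0
```

Run:
```python
from h import *
delta(520.6,-35.1,48.5,1.5756)
```

```text
shift [ 0.0034 -0.0011  0.0415] turn 0.003 | now [523.8 -34.   90. ] tool y dir 1.578 j6 -1.713 t 33.2
```

Request:
arm_command:
  targets:
    - {"hand": -1,"x": 0.0028,"y": -0.0011,"z": 0.012,"yaw": 0.003}
    - {"hand": -1,"x": 0,"y": 0,"z": 0.012,"yaw": 0}
    - {"hand": -1,"x": 0,"y": 0,"z": 0.006,"yaw": 0}
    - {"hand": -1,"x": 0,"y": 0,"z": 0.003,"yaw": 0}
    - {"hand": -1,"x": 0,"y": 0,"z": 0.003,"yaw": 0}
    - {"hand": -1,"x": 0,"y": 0,"z": 0,"yaw": 0}
    - {"hand": -1,"x": 0,"y": 0,"z": 0,"yaw": 0}

```text
clock: 33.95
eef_pos: [520.1, -35.2, 52.1]
eef_rot: [-3.142, 0.0, -3.136]
wrist_force: [-0.1, 0.1, -3.7]
finger_gap: 49.6
finger_force: 45.0
```

Block 3's bottom is about 5 mm inside with no contact force. I'm lowering it further, then releasing and pressing.

Request:
arm_command:
  targets:
    - {"hand": -1,"x": -0.0005,"y": 0,"z": 0.002,"yaw": 0}
    - {"hand": -1,"x": 0,"y": 0,"z": 0.0015,"yaw": 0}
    - {"hand": -1,"x": 0,"y": 0,"z": 0,"yaw": 0}
    - {"hand": 0.25,"x": 0,"y": 0,"z": 0,"yaw": 0}
    - {"hand": 0.25,"x": 0,"y": 0,"z": 0,"yaw": 0}
    - {"hand": 0.25,"x": 0,"y": 0,"z": -0.02,"yaw": 0}
    - {"hand": 0.25,"x": 0,"y": 0,"z": -0.03,"yaw": 0}
    - {"hand": -1,"x": 0,"y": 0,"z": 0,"yaw": 0}
    - {"hand": -1,"x": 0,"y": 0,"z": 0,"yaw": 0}
    - {"hand": -1,"x": 0,"y": 0,"z": 0,"yaw": 0}

```text
clock: 34.95
eef_pos: [520.1, -35.1, 97.7]
eef_rot: [3.141, -0.001, -3.136]
wrist_force: [0.4, -0.7, 0.8]
finger_gap: 38.3
finger_force: 0.0
```

Request:
arm_command:
  targets:
    - {"hand": -1,"x": 0,"y": 0,"z": 0.02,"yaw": 0}
    - {"hand": -1,"x": 0,"y": 0,"z": 0.02,"yaw": 0}
    - {"hand": -1,"x": 0,"y": 0,"z": 0.006,"yaw": 0}
    - {"hand": -1,"x": 0,"y": 0,"z": 0.002,"yaw": 0}
    - {"hand": -1,"x": 0,"y": 0,"z": 0.002,"yaw": 0}
    - {"hand": -1,"x": 0,"y": 0,"z": 0,"yaw": 0}

```text
clock: 35.55
eef_pos: [520.7, -35.2, 48.9]
eef_rot: [-3.142, 0.001, -3.136]
wrist_force: [-0.1, -0.0, 0.4]
finger_gap: 0.6
finger_force: 0.0
```

Request:
arm_command:
  targets:
    - {"hand": -1,"x": 0,"y": 0,"z": 0.002,"yaw": 0}
    - {"hand": -1,"x": 0,"y": 0,"z": 0.0015,"yaw": 0}
    - {"hand": -1,"x": 0,"y": 0,"z": 0.002,"yaw": 0}
    - {"hand": -1,"x": 0,"y": 0,"z": 0,"yaw": 0}

```text
clock: 35.95
eef_pos: [521.1, -35.2, 46.0]
eef_rot: [-3.141, 0.002, -3.136]
wrist_force: [-16.3, 1.7, 37.7]
finger_gap: 0.2
finger_force: 19.1
```

Request:
arm_command:
  targets:
    - {"hand": -1,"x": 0,"y": 0,"z": -0.04,"yaw": 0}
    - {"hand": -1,"x": 0,"y": 0,"z": -0.04,"yaw": 0}
    - {"hand": -1,"x": 0,"y": 0,"z": -0.04,"yaw": 0}
    - {"hand": 0.28,"x": 0,"y": 0.02,"z": -0.042,"yaw": 0}
    - {"hand": 0.28,"x": 0.003,"y": 0.04,"z": 0,"yaw": 0}
    - {"hand": 0.28,"x": 0.003,"y": 0.04,"z": 0,"yaw": 0}
    - {"hand": 0.28,"x": 0.003,"y": 0.04,"z": 0,"yaw": 0}
    - {"hand": 0.28,"x": 0.003,"y": 0.04,"z": 0,"yaw": 0}
    - {"hand": 0.28,"x": 0.003,"y": 0.04,"z": 0,"yaw": 0}
    - {"hand": 0.28,"x": 0.003,"y": 0.04,"z": 0,"yaw": 0}

```text
clock: 36.95
eef_pos: [500.8, 226.4, 205.3]
eef_rot: [3.141, 0.001, -3.136]
wrist_force: [0.4, -0.9, -0.1]
finger_gap: 53.0
finger_force: 0.0
```

Request:
arm_command:
  targets:
    - {"hand": 0.28,"x": 0.003,"y": 0.04,"z": 0,"yaw": 0}
    - {"hand": 0.28,"x": 0.003,"y": 0.04,"z": 0,"yaw": 0}
    - {"hand": 0.28,"x": 0.003,"y": 0.04,"z": 0,"yaw": 0}
    - {"hand": 0.28,"x": 0.003,"y": 0.038,"z": 0,"yaw": 0}
    - {"hand": 0.28,"x": 0,"y": 0,"z": 0,"yaw": -0.12}
    - {"hand": 0.28,"x": 0,"y": 0,"z": 0,"yaw": -0.12}
    - {"hand": 0.28,"x": 0,"y": 0,"z": 0,"yaw": -0.11}
    - {"hand": 0.28,"x": 0,"y": 0,"z": 0,"yaw": 0}
    - {"hand": 0.28,"x": 0,"y": 0,"z": 0,"yaw": 0}

```text
clock: 37.85
eef_pos: [488.3, 382.7, 205.0]
eef_rot: [3.142, 0.0, -2.79]
wrist_force: [-0.1, -0.3, -0.2]
finger_gap: 60.3
finger_force: 0.0
```

Run:
```python
from h import *
o,n=blocks(save="pics/b4.png")
p=min(o,key=lambda p:np.hypot(*(n-p[:2])));graspfor(p)
```

```text
[265. 462.] [766.4, 416.8, -1.204, 126.8, 53.4] nadir dist 361.2
[326. 123.] [415.5, 360.8, 0.353, 77.2, 49.1] nadir dist 8.4
shift [0.0759 0.0046 0.    ] turn -0.001 | now [488.3 382.6 205. ] tool y dir 1.923 j6 -1.317 t 37.9
```

Request:
arm_command:
  targets:
    - {"hand": 0.28,"x": 0.038,"y": 0.0046,"z": 0,"yaw": 0}
    - {"hand": 0.28,"x": 0.038,"y": 0,"z": 0,"yaw": 0}
    - {"hand": 0.28,"x": 0,"y": 0,"z": 0.04,"yaw": 0}
    - {"hand": 0.28,"x": 0,"y": 0,"z": 0.04,"yaw": 0}
    - {"hand": 0.28,"x": 0,"y": 0,"z": 0.04,"yaw": 0}
    - {"hand": 0.28,"x": 0,"y": 0,"z": 0.037,"yaw": 0}
    - {"hand": 0.28,"x": 0,"y": 0,"z": 0.02,"yaw": 0}
    - {"hand": 0.28,"x": 0,"y": 0,"z": 0.01,"yaw": 0}
    - {"hand": 0.28,"x": 0,"y": 0,"z": 0,"yaw": 0}
    - {"hand": 0.28,"x": 0,"y": 0,"z": 0,"yaw": 0}

```text
clock: 38.9
eef_pos: [416.0, 361.0, 19.1]
eef_rot: [3.141, 0.001, -2.787]
wrist_force: [0.6, 0.3, 0.9]
finger_gap: 60.2
finger_force: 0.0
```

Request:
arm_command:
  targets:
    - {"hand": -1,"x": 0,"y": 0,"z": 0,"yaw": 0}
    - {"hand": -1,"x": 0,"y": 0,"z": 0,"yaw": 0}
    - {"hand": -1,"x": 0,"y": 0,"z": 0,"yaw": 0}
    - {"hand": -1,"x": 0,"y": 0,"z": 0,"yaw": 0}
    - {"hand": -1,"x": 0,"y": 0,"z": 0,"yaw": 0}

```text
clock: 39.4
eef_pos: [415.9, 361.0, 19.1]
eef_rot: [3.141, 0.002, -2.787]
wrist_force: [-1.2, -0.2, 6.1]
finger_gap: 49.6
finger_force: 45.0
```

Request:
arm_command:
  targets:
    - {"hand": -1,"x": 0,"y": 0,"z": -0.02,"yaw": 0}
    - {"hand": -1,"x": 0,"y": 0,"z": -0.04,"yaw": 0}
    - {"hand": -1,"x": 0,"y": 0,"z": -0.04,"yaw": 0}
    - {"hand": -1,"x": 0,"y": 0,"z": -0.04,"yaw": 0}
    - {"hand": -1,"x": 0,"y": 0,"z": -0.01,"yaw": 0}
    - {"hand": -1,"x": 0,"y": 0,"z": 0,"yaw": 0.12}
    - {"hand": -1,"x": 0,"y": 0,"z": 0,"yaw": 0.12}
    - {"hand": -1,"x": 0,"y": 0,"z": 0,"yaw": 0.11}
    - {"hand": -1,"x": 0,"y": 0,"z": 0,"yaw": 0}
    - {"hand": -1,"x": 0,"y": 0,"z": 0,"yaw": 0}

```text
clock: 40.4
eef_pos: [415.2, 360.3, 167.0]
eef_rot: [-3.141, -0.001, -3.133]
wrist_force: [0.9, 0.0, -3.1]
finger_gap: 49.2
finger_force: 45.0
```

Run:
```python
from h import *
delta(520.2,36.9,80,1.5756)
```

```text
shift [-0.1024 -0.3242  0.0872] turn 0.004 | now [415.2 360.3 167. ] tool y dir 1.579 j6 -0.931 t 40.4
```

Request:
arm_command:
  targets:
    - {"hand": -1,"x": -0.0111,"y": -0.036,"z": 0,"yaw": 0.004}
    - {"hand": -1,"x": -0.0111,"y": -0.036,"z": 0,"yaw": 0}
    - {"hand": -1,"x": -0.0111,"y": -0.036,"z": 0,"yaw": 0}
    - {"hand": -1,"x": -0.0111,"y": -0.036,"z": 0,"yaw": 0}
    - {"hand": -1,"x": -0.0111,"y": -0.036,"z": 0,"yaw": 0}
    - {"hand": -1,"x": -0.0111,"y": -0.036,"z": 0,"yaw": 0}
    - {"hand": -1,"x": -0.0111,"y": -0.036,"z": 0,"yaw": 0}
    - {"hand": -1,"x": -0.0111,"y": -0.036,"z": 0,"yaw": 0}
    - {"hand": -1,"x": -0.0111,"y": -0.036,"z": 0,"yaw": 0}

```text
clock: 41.3
eef_pos: [516.0, 35.2, 167.6]
eef_rot: [3.142, -0.0, -3.137]
wrist_force: [0.3, 1.2, -3.2]
finger_gap: 49.6
finger_force: 45.0
```

Request:
arm_command:
  targets:
    - {"hand": -1,"x": 0,"y": 0,"z": 0.04,"yaw": 0}
    - {"hand": -1,"x": 0,"y": 0,"z": 0.04,"yaw": 0}
    - {"hand": -1,"x": 0,"y": 0,"z": 0,"yaw": 0}
    - {"hand": -1,"x": 0,"y": 0,"z": 0,"yaw": 0}
    - {"hand": -1,"x": 0,"y": 0,"z": 0,"yaw": 0}

```text
clock: 41.8
eef_pos: [517.0, 37.0, 90.0]
eef_rot: [3.142, 0.003, -3.139]
wrist_force: [-1.1, 0.2, -4.0]
finger_gap: 49.9
finger_force: 45.0
```

Run:
```python
from h import *
delta(520.2,36.9,48.5,1.5756)
```

```text
shift [-0.0031 -0.0001  0.0415] turn -0.002 | now [517.  37.  90.] tool y dir 1.573 j6 -1.573 t 41.8
```

Request:
arm_command:
  targets:
    - {"hand": -1,"x": -0.0035,"y": 0,"z": 0.012,"yaw": 0}
    - {"hand": -1,"x": 0,"y": 0,"z": 0.012,"yaw": 0}
    - {"hand": -1,"x": 0,"y": 0,"z": 0.006,"yaw": 0}
    - {"hand": -1,"x": 0,"y": 0,"z": 0.003,"yaw": 0}
    - {"hand": -1,"x": 0,"y": 0,"z": 0.003,"yaw": 0}
    - {"hand": -1,"x": 0,"y": 0,"z": 0,"yaw": 0}
    - {"hand": -1,"x": 0,"y": 0,"z": 0,"yaw": 0}

```text
clock: 42.5
eef_pos: [519.3, 36.7, 52.0]
eef_rot: [-3.142, -0.0, -3.14]
wrist_force: [0.1, -0.5, -4.0]
finger_gap: 49.6
finger_force: 45.0
```

Request:
arm_command:
  targets:
    - {"hand": -1,"x": -0.0007,"y": 0,"z": 0.002,"yaw": 0}
    - {"hand": -1,"x": 0,"y": 0,"z": 0.0015,"yaw": 0}
    - {"hand": -1,"x": 0,"y": 0,"z": 0,"yaw": 0}
    - {"hand": 0.25,"x": 0,"y": 0,"z": 0,"yaw": 0}
    - {"hand": 0.25,"x": 0,"y": 0,"z": 0,"yaw": 0}
    - {"hand": 0.25,"x": 0,"y": 0,"z": -0.02,"yaw": 0}
    - {"hand": 0.25,"x": 0,"y": 0,"z": -0.03,"yaw": 0}
    - {"hand": -1,"x": 0,"y": 0,"z": 0,"yaw": 0}
    - {"hand": -1,"x": 0,"y": 0,"z": 0,"yaw": 0}
    - {"hand": -1,"x": 0,"y": 0,"z": 0,"yaw": 0}

```text
clock: 43.5
eef_pos: [519.7, 36.7, 97.7]
eef_rot: [-3.142, -0.001, -3.14]
wrist_force: [-0.4, -0.0, -0.3]
finger_gap: 38.0
finger_force: 0.0
```

Request:
arm_command:
  targets:
    - {"hand": -1,"x": 0,"y": 0,"z": 0.02,"yaw": 0}
    - {"hand": -1,"x": 0,"y": 0,"z": 0.02,"yaw": 0}
    - {"hand": -1,"x": 0,"y": 0,"z": 0.006,"yaw": 0}
    - {"hand": -1,"x": 0,"y": 0,"z": 0.002,"yaw": 0}
    - {"hand": -1,"x": 0,"y": 0,"z": 0.002,"yaw": 0}
    - {"hand": -1,"x": 0,"y": 0,"z": 0,"yaw": 0}

```text
clock: 44.1
eef_pos: [520.3, 36.7, 48.8]
eef_rot: [-3.142, 0.001, -3.14]
wrist_force: [0.2, -0.5, 0.9]
finger_gap: 0.1
finger_force: 0.0
```

Request:
arm_command:
  targets:
    - {"hand": -1,"x": 0,"y": 0,"z": 0.002,"yaw": 0}
    - {"hand": -1,"x": 0,"y": 0,"z": 0.0015,"yaw": 0}
    - {"hand": -1,"x": 0,"y": 0,"z": 0.002,"yaw": 0}
    - {"hand": -1,"x": 0,"y": 0,"z": 0,"yaw": 0}

```text
clock: 44.5
eef_pos: [520.7, 36.8, 46.0]
eef_rot: [-3.141, 0.002, -3.14]
wrist_force: [-17.6, -0.3, 39.3]
finger_gap: 0.3
finger_force: 19.2
```

Request:
arm_command:
  targets:
    - {"hand": -1,"x": 0,"y": 0,"z": -0.04,"yaw": 0}
    - {"hand": -1,"x": 0,"y": 0,"z": -0.04,"yaw": 0}
    - {"hand": -1,"x": 0,"y": 0,"z": -0.04,"yaw": 0}
    - {"hand": -0.3,"x": 0,"y": -0.02,"z": -0.042,"yaw": 0}
    - {"hand": -0.3,"x": -0.015,"y": -0.04,"z": 0,"yaw": 0}
    - {"hand": -0.3,"x": -0.015,"y": -0.04,"z": 0,"yaw": 0}
    - {"hand": -0.3,"x": -0.015,"y": -0.04,"z": 0,"yaw": 0}
    - {"hand": -0.3,"x": -0.015,"y": -0.04,"z": 0,"yaw": 0}
    - {"hand": -0.3,"x": -0.015,"y": -0.04,"z": 0,"yaw": 0}
    - {"hand": -0.3,"x": -0.015,"y": -0.04,"z": 0,"yaw": 0}

```text
clock: 45.5
eef_pos: [610.7, -224.9, 205.2]
eef_rot: [-3.141, 0.0, -3.14]
wrist_force: [-0.0, 0.3, 0.6]
finger_gap: 32.8
finger_force: 0.0
```

Request:
arm_command:
  targets:
    - {"hand": -0.3,"x": -0.015,"y": -0.04,"z": 0,"yaw": 0}
    - {"hand": -0.3,"x": -0.015,"y": -0.007,"z": 0,"yaw": 0}
    - {"hand": -0.3,"x": 0,"y": 0,"z": 0,"yaw": 0}
    - {"hand": -0.3,"x": 0,"y": 0,"z": 0,"yaw": 0}
    - {"hand": -0.3,"x": 0,"y": 0,"z": 0,"yaw": 0}

```text
clock: 46.0
eef_pos: [640.2, -269.2, 205.3]
eef_rot: [-3.142, 0.0, -3.139]
wrist_force: [-0.8, 1.1, -0.6]
finger_gap: 33.2
finger_force: 0.0
```

Run:
```python
from h import *
import pickle
delta(640,-270,205,1.5756)
c=get_calibration("wrist");I=camera("wrist");pickle.dump((c,I),open("w7.pkl","wb"))
cv2.imwrite("pics/w7.png",cv2.resize(cv2.convertScaleAbs(I[50:350,150:550,::-1],alpha=1.3),None,fx=2,fy=2))
```

```text
shift [ 0.0002 -0.0008  0.0003] turn -0.003 | now [ 640.2 -269.2  205.3] tool y dir 1.573 j6 -2.024 t 46.0
```

View pics/w7.png

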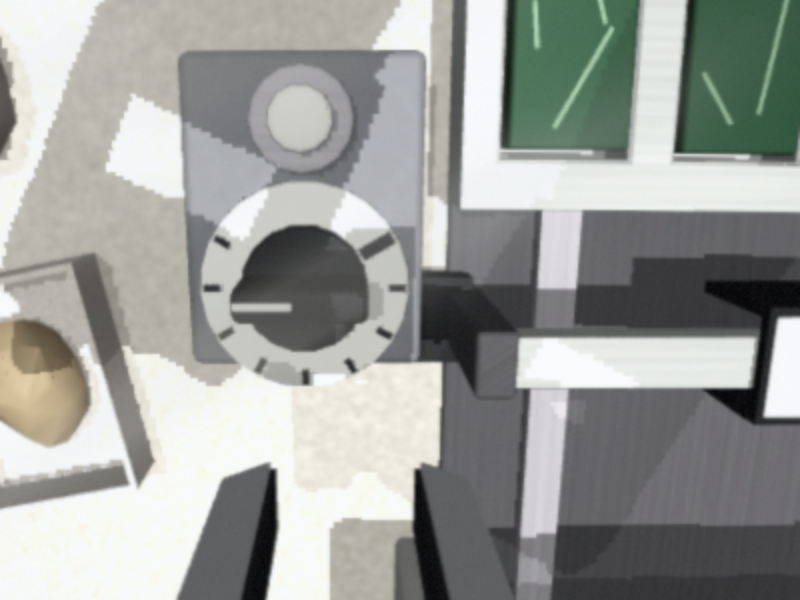

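The dial's long mark is at (378,246) and mark 4 is straight down at (306,377). The pointer's white line points left to mark 7 (212,288), so the knob must go back 3 clicks, 90° counter-clockwise. The button is at (300,119). The loaded blocks look flush.

Run:
```python
from fit import *
import pickle
c,I=pickle.load(open("w7.pkl","rb"));f=lambda u,v,z:ray2plane(c,(u/2+150,v/2+50),z)[0].round(1)
th,x,y=np.load("scan.npy");R=np.array([[np.cos(th),-np.sin(th)],[np.sin(th),np.cos(th)]])
for n,a in dict(dial=(304.5,287,49),m7=(212,288,49),m1=(397,288,49),m4=(306,377,49),line=(232,307,89),line_in=(290,307,89),but=(300,119,57),butL=(267,119,57),butR=(332,119,57)).items():
    w=f(*a);print(n,w,"scanner",(R.T@(w[:2]-(x,y))).round(1))
w=f(304.5,287,49);delta(w[0],w[1],62,0)
```

```text
dial [ 617.3 -285.6   49. ] scanner [  94.7 -215.2]
m7 [ 617.7 -324.5   49. ] scanner [  94.9 -254.1]
m1 [ 617.6 -246.8   49. ] scanner [  95.2 -176.4]
m4 [ 656.6 -285.4   49. ] scanner [ 134.  -215.1]
line [ 617.7 -310.7   89. ] scanner [  95.  -240.3]
line_in [ 617.6 -289.1   89. ] scanner [  95.  -218.7]
but [ 549.8 -286.3   57. ] scanner [  27.2 -215.5]
butL [ 549.8 -299.1   57. ] scanner [  27.2 -228.3]
butR [ 549.7 -273.8   57. ] scanner [  27.2 -203. ]
shift [ 0.023  -0.0163  0.1435] turn -1.569 | now [ 640.2 -269.2  205.5] tool y dir 1.573 j6 -2.024 t 46.0
```

Request:
arm_command:
  targets:
    - {"hand": -0.3,"x": 0.0226,"y": -0.0163,"z": 0.03,"yaw": 0}
    - {"hand": -0.3,"x": 0,"y": 0,"z": 0,"yaw": 0.1428}
    - {"hand": -0.3,"x": 0,"y": 0,"z": 0,"yaw": 0.1428}
    - {"hand": -0.3,"x": 0,"y": 0,"z": 0,"yaw": 0.1428}
    - {"hand": -0.3,"x": 0,"y": 0,"z": 0,"yaw": 0.1428}
    - {"hand": -0.3,"x": 0,"y": 0,"z": 0,"yaw": 0.1428}
    - {"hand": -0.3,"x": 0,"y": 0,"z": 0,"yaw": 0.1428}
    - {"hand": -0.3,"x": 0,"y": 0,"z": 0,"yaw": 0.1428}
    - {"hand": -0.3,"x": 0,"y": 0,"z": 0,"yaw": 0.1428}
    - {"hand": -0.3,"x": 0,"y": 0,"z": 0,"yaw": 0.1428}

```text
clock: 47.05
eef_pos: [617.7, -285.7, 175.6]
eef_rot: [3.141, 0.0, 1.853]
wrist_force: [-0.3, 0.4, 0.8]
finger_gap: 32.8
finger_force: 0.0
```

Request:
arm_command:
  targets:
    - {"hand": -0.3,"x": 0,"y": 0,"z": 0,"yaw": 0.1428}
    - {"hand": -0.3,"x": 0,"y": 0,"z": 0,"yaw": 0.1428}
    - {"hand": -0.3,"x": 0,"y": 0,"z": 0.03,"yaw": 0}
    - {"hand": -0.3,"x": 0,"y": 0,"z": 0,"yaw": 0}
    - {"hand": -0.3,"x": 0,"y": 0,"z": 0,"yaw": 0}

```text
clock: 47.55
eef_pos: [617.7, -286.0, 145.5]
eef_rot: [-3.141, -0.0, 1.573]
wrist_force: [-0.2, 1.0, 0.1]
finger_gap: 32.8
finger_force: 0.0
```

Run:
```python
from h import *
delta(617.6,-285.6,64,0)
```

```text
shift [ 0.0004 -0.0001  0.0815] turn 0.002 | now [ 617.7 -286.   145.5] tool y dir 0.002 j6 -0.49 t 47.5
```

Request:
arm_command:
  targets:
    - {"hand": -0.3,"x": 0,"y": 0,"z": 0.04,"yaw": 0}
    - {"hand": -0.3,"x": 0,"y": 0,"z": 0.03,"yaw": 0}
    - {"hand": -0.3,"x": 0,"y": 0,"z": 0.01,"yaw": 0}
    - {"hand": -0.3,"x": 0,"y": 0,"z": 0,"yaw": 0}
    - {"hand": -1,"x": 0,"y": 0,"z": 0,"yaw": 0}
    - {"hand": -1,"x": 0,"y": 0,"z": 0,"yaw": 0}
    - {"hand": -1,"x": 0,"y": 0,"z": 0,"yaw": 0}
    - {"hand": -1,"x": 0,"y": 0,"z": 0,"yaw": 0}
  newtons: 25

```text
clock: 48.35
eef_pos: [616.7, -286.9, 67.0]
eef_rot: [-3.139, 0.0, 1.572]
wrist_force: [-15.9, 2.0, 12.5]
finger_gap: 13.9
finger_force: 25.0
```

Request:
arm_command:
  targets:
    - {"hand": -1,"x": 0,"y": 0,"z": 0,"yaw": -0.1}
    - {"hand": -1,"x": 0,"y": 0,"z": 0,"yaw": -0.1}
    - {"hand": -1,"x": 0,"y": 0,"z": 0,"yaw": -0.1}
    - {"hand": -1,"x": 0,"y": 0,"z": 0,"yaw": -0.1}
    - {"hand": -1,"x": 0,"y": 0,"z": 0,"yaw": -0.1}
    - {"hand": -1,"x": 0,"y": 0,"z": 0,"yaw": -0.1}
    - {"hand": -1,"x": 0,"y": 0,"z": 0,"yaw": -0.1}
    - {"hand": -1,"x": 0,"y": 0,"z": 0,"yaw": -0.1}

```text
clock: 49.15
eef_pos: [617.0, -286.8, 67.0]
eef_rot: [-3.14, -0.001, 2.376]
wrist_force: [-14.0, 3.1, 12.5]
finger_gap: 13.8
finger_force: 25.0
```

Request:
arm_command:
  targets:
    - {"hand": -1,"x": 0,"y": 0,"z": 0,"yaw": -0.1}
    - {"hand": -1,"x": 0,"y": 0,"z": 0,"yaw": -0.1}
    - {"hand": -1,"x": 0,"y": 0,"z": 0,"yaw": -0.1}
    - {"hand": -1,"x": 0,"y": 0,"z": 0,"yaw": -0.1}
    - {"hand": -1,"x": 0,"y": 0,"z": 0,"yaw": -0.1}
    - {"hand": -1,"x": 0,"y": 0,"z": 0,"yaw": -0.1}
    - {"hand": -1,"x": 0,"y": 0,"z": 0,"yaw": -0.1}
    - {"hand": -1,"x": 0,"y": 0,"z": 0,"yaw": -0.07}
    - {"hand": -1,"x": 0,"y": 0,"z": 0,"yaw": 0}

```text
clock: 50.05
eef_pos: [617.1, -286.6, 67.0]
eef_rot: [3.142, -0.002, -3.139]
wrist_force: [-14.3, 3.5, 12.1]
finger_gap: 14.1
finger_force: 25.0
```

Request:
arm_command:
  targets:
    - {"hand": -0.3,"x": 0,"y": 0,"z": 0,"yaw": 0}
    - {"hand": -0.3,"x": 0,"y": 0,"z": 0,"yaw": 0}
    - {"hand": -0.3,"x": 0,"y": 0,"z": -0.02,"yaw": 0}
    - {"hand": -0.3,"x": 0,"y": 0,"z": -0.04,"yaw": 0}
    - {"hand": -0.3,"x": 0,"y": 0,"z": -0.04,"yaw": 0}
    - {"hand": -1,"x": -0.02,"y": 0.02,"z": -0.038,"yaw": 0}
    - {"hand": -1,"x": 0,"y": 0.01,"z": 0,"yaw": 0}
    - {"hand": -1,"x": 0,"y": 0,"z": 0,"yaw": 0}
    - {"hand": -1,"x": 0,"y": 0,"z": 0,"yaw": 0}

```text
clock: 50.95
eef_pos: [637.4, -256.4, 201.6]
eef_rot: [3.141, -0.002, -3.141]
wrist_force: [-0.2, -0.3, -0.7]
finger_gap: 4.0
finger_force: 0.0
```

Run:
```python
from h import *
c=get_calibration("wrist");I=camera("wrist");V=camera("scene");T=camera("top")
a=cv2.resize(cv2.convertScaleAbs(I[40:340,100:600,::-1],alpha=1.3),(800,480))
a=a[:,:500]
b=cv2.resize(cv2.convertScaleAbs(T[130:300,120:460,::-1],alpha=1.5),(300,150))
v=cv2.resize(cv2.convertScaleAbs(V[220:380,140:390,::-1],alpha=1.5),(300,330))
cv2.imwrite("pics/w8.png",np.hstack([a,np.vstack([v,b])]))
np.save("w8.npy",I)
delta(549.8,-286.0,75,1.5756)
```

```text
shift [ 0.0873 -0.0292  0.1268] turn -0.005 | now [ 637.3 -256.9  201.7] tool y dir 1.57 j6 -2.007 t 51.1
```

View pics/w8.png

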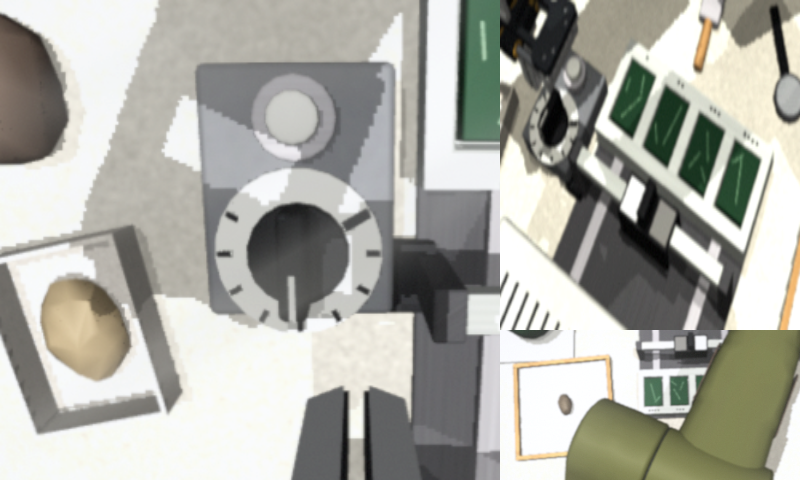

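The pointer (white line (292,280) to (300,325)) sits on mark 4. All four blocks are flush, the saddle hangs on the bar, and the tray holds only the grey stone. The last step is the button.

Request:
arm_command:
  targets:
    - {"hand": -1,"x": 0.029,"y": -0.01,"z": 0,"yaw": 0}
    - {"hand": -1,"x": 0.029,"y": -0.01,"z": 0,"yaw": 0}
    - {"hand": -1,"x": 0.0293,"y": -0.0092,"z": 0,"yaw": 0}
    - {"hand": -1,"x": 0,"y": 0,"z": 0.04,"yaw": 0}
    - {"hand": -1,"x": 0,"y": 0,"z": 0.04,"yaw": 0}
    - {"hand": -1,"x": 0,"y": 0,"z": 0.04,"yaw": 0}
    - {"hand": -1,"x": 0,"y": 0,"z": 0.006,"yaw": 0}
    - {"hand": -1,"x": 0,"y": 0,"z": 0,"yaw": 0}
    - {"hand": -1,"x": 0,"y": 0,"z": 0,"yaw": 0}

```text
clock: 52.0
eef_pos: [551.4, -286.3, 79.0]
eef_rot: [-3.14, 0.002, -3.141]
wrist_force: [0.5, 0.2, 0.2]
finger_gap: 0.4
finger_force: 0.0
```

Request:
arm_command:
  targets:
    - {"hand": -1,"x": 0,"y": 0,"z": 0.004,"yaw": 0}
    - {"hand": -1,"x": 0,"y": 0,"z": 0.004,"yaw": 0}
    - {"hand": -1,"x": 0,"y": 0,"z": 0.003,"yaw": 0}
    - {"hand": -1,"x": 0,"y": 0,"z": 0,"yaw": 0}

```text
clock: 52.4
eef_pos: [550.7, -285.7, 66.0]
eef_rot: [-3.141, 0.0, -3.141]
wrist_force: [0.7, -0.2, 2.5]
finger_gap: 0.4
finger_force: 1.0
```

Request:
arm_command:
  targets:
    - {"hand": -1,"x": 0,"y": 0,"z": 0.002,"yaw": 0}
    - {"hand": -1,"x": 0,"y": 0,"z": 0.002,"yaw": 0}
    - {"hand": -1,"x": 0,"y": 0,"z": 0,"yaw": 0}

```text
clock: 52.7
eef_pos: [550.8, -285.8, 62.0]
eef_rot: [-3.141, 0.0, -3.141]
wrist_force: [0.3, 0.3, 4.7]
finger_gap: 0.3
finger_force: 2.2
```

Request:
arm_command:
  targets:
    - {"hand": -1,"x": 0,"y": 0,"z": 0.001,"yaw": 0}
    - {"hand": -1,"x": 0,"y": 0,"z": 0.001,"yaw": 0}
    - {"hand": -1,"x": 0,"y": 0,"z": 0.001,"yaw": 0}
    - {"hand": -1,"x": 0,"y": 0,"z": 0,"yaw": 0}
    - {"hand": -1,"x": 0,"y": 0,"z": 0,"yaw": 0}

```text
clock: 53.2
eef_pos: [550.9, -285.8, 60.9]
eef_rot: [-3.141, 0.001, -3.141]
wrist_force: [-6.8, 4.1, 20.6]
finger_gap: 0.2
finger_force: 10.6
```

The button bottomed out at 20 N. I'm raising the fingers clear.

Request:
arm_command:
  targets:
    - {"hand": -1,"x": 0,"y": 0,"z": -0.005,"yaw": 0}
    - {"hand": -1,"x": 0,"y": 0,"z": -0.02,"yaw": 0}
    - {"hand": -1,"x": 0,"y": 0,"z": -0.04,"yaw": 0}
    - {"hand": -1,"x": 0,"y": 0,"z": -0.04,"yaw": 0}
    - {"hand": -1,"x": 0,"y": 0,"z": -0.04,"yaw": 0}
    - {"hand": -1,"x": 0,"y": 0,"z": 0,"yaw": 0}
    - {"hand": -1,"x": 0,"y": 0,"z": 0,"yaw": 0}
    - {"hand": -1,"x": 0,"y": 0,"z": 0,"yaw": 0}

```text
clock: 54.0
eef_pos: [550.1, -285.4, 202.3]
eef_rot: [3.14, -0.002, -3.141]
wrist_force: [-0.7, -0.6, -0.6]
finger_gap: 0.4
finger_force: 0.0
```

Run:
```python
from h import *
s=manip.read_state();print(s["eef_pos"],s["wrist_force"],s["clock"])
print(manip.sign_off())
```

```text
[ 550.06459213 -285.354146    202.26051886] [-0.65031587 -0.5827162  -0.64065806] 54.0
the job is handed in; nothing more can be done
None
```

The job is handed in after 54 s: the saddle hangs on the bar, four blocks are pressed flush in recesses 1–4, the knob is at mark 4, and the start button was pressed right down last and released, though I took no picture afterwards to confirm it sprang back up.

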